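Pack the plaster cast in its case pan and slide the pan into the collection bay

TASK

The white upper cast is standing on its heel to dry: pack it in the empty right half of the blue case pan beside the green lower cast, lying on its base with the teeth up and its rounded front towards you like the green one; set it down, never drop or topple it, because plaster chips. Then push the pan, flat on the worktop and never lifted, between the articulator, the phantom head and the mixing bowl without it or the arm touching any of them, into the mouth of the aluminium collection bay at the right until it is fully home against the end stop. Leave the bottles, the shade case and the wax sheets where they are.

Things in the scene. Friction and masses are not known exactly. Their poses are not given: they have to be found in the camera images.
- pan: Blue open plastic box (case pan), loose, about 0.35 kg: outside 120 (x) x 138 (y) x 30 mm, walls and floor 3 mm, inside 114 x 132 mm. Origin: centre of its underside. x points away from the robot, y to its left, within 0.2 rad at the start. White ticket on the near (-x) wall. Slides; pushed with two spread fingertips on one wall it turns square to them.
- cast_lower: Green stone cast, 53 (x) x 56 (y) x 34 mm, loose, already packed in the left (+y) half of the pan, teeth up, front towards pan -x. Origin: centre of its base. Same axes as the white cast.
- cast_upper: White plaster cast, 0.09 kg, solid horseshoe: 55 (x) x 60 (y) x 30 mm (z, flat base at 0, teeth on top). Origin: centre of the base. Front (-x) rounded, heel (+x) flat. At the start it stands on its heel on the worktop (+x down, origin 27 mm up), base towards the robot (turned up to 0.5 rad clockwise from above). In the pan its flanks (+-y) have only a few mm free, front and heel about 30 mm.
- upper_front (a point): Foremost point of the rounded front of the white cast, at (-27, 0, 10) mm in its frame; the front is an arc in plan.
- upper_heel (a point): Middle of the flat heel of the white cast, at (27, 0, 10) mm in its frame. The flanks are flat and parallel, 57 to 60 mm apart, over the heel half (x from 0 to 27 mm), and lean in a little towards the teeth.
- bay: Collection bay, fixed: two aluminium strips 12 mm high along its y axis, 132 mm apart inside, and an end stop across the right (-y) end, inner face at y = -69 mm. Mouth on the left (+y), flared from y = 53 to 92 mm. Origin: on the worktop, where the centre of the pan's underside is when the pan is home; its axes are then the pan's. Yaw within 0.08 rad of the world axes.
- articulator: Fixed obstacle: an articulator with freshly mounted casts, footprint 106 (x) x 117 (y) mm, 123 mm high. Origin: centre of its underside; yaw within 0.15 rad.
- mixing_bowl: Fixed obstacle: a green mixing bowl, 116 mm across the rim, 67 mm high. Origin: centre of its underside.
- phantom: Fixed obstacle, always in the same place: training phantom, a cream dome on a stand. Foot: x 0.65 to 0.775, y 0.18 to 0.31 m, 20 mm high; dome: x 0.63 to 0.80, y 0.155 to 0.37 m, from 67 to 238 mm above the worktop. Origin: at the foot's underside.
- etch_bottle: Bystander: white dropper bottle with a blue cap, 28 mm across, 70 mm high, loose. Origin: centre of its underside.
- bond_bottle: Bystander: black bottle with an orange cap, 21 mm across, 56 mm high, loose. Origin: centre of its underside.
- shade_case: Bystander: small black case with a smoky lid, 92 x 60 x 22 mm, loose. Origin: centre of its underside.
- wax_sheets: Bystander: stack of red wax sheets, 96 x 67 x 6 mm, loose. Origin: centre of its underside.
There are look-alikes about, which are no part of the job. Leave any brown look-alike of the cast_upper alone.

How it is judged:
On the way, in this order (a step that is already met when the one before it is completed fails the run):
1. the white cast lies in the right half of the pan, base down, front towards the robot, let go, while the pan still stands where it was (y of cast_upper in the frame of pan between -0.039 and -0.015 m and z of cast_upper in the frame of pan between 0 and 0.007 m and angle between each of cast_upper, cast_lower's own z axis and vertical below 0.12 rad and x of upper_front in the frame of pan below -0.003 m and x of upper_heel in the frame of pan above 0.003 m and angle between the x axis of cast_upper and the x axis of pan, either way round below 0.3 rad and y of cast_lower in the frame of pan above 0.018 m and z of cast_lower in the frame of pan below 0.007 m and contact force between the fingers and cast_upper below 0.05 N and distance of pan from where it was at the start of the episode below 0.05 m), for 0.2 s.
2. the pan is slid fully home in the bay with both casts in it (y of cast_upper in the frame of pan between -0.039 and -0.015 m and z of cast_upper in the frame of pan between 0 and 0.007 m and angle between each of cast_upper, cast_lower's own z axis and vertical below 0.12 rad and x of upper_front in the frame of pan below -0.003 m and x of upper_heel in the frame of pan above 0.003 m and angle between the x axis of cast_upper and the x axis of pan, either way round below 0.3 rad and y of cast_lower in the frame of pan above 0.018 m and z of cast_lower in the frame of pan below 0.007 m and contact force between the fingers and cast_upper below 0.05 N and y of pan in the frame of bay between -0.006 and 0.006 m and x of pan in the frame of bay between -0.012 and 0.012 m and angle between the x axis of pan and the x axis of bay, either way round below 0.1 rad and height (world z) of pan below 0.004 m and linear speed of each of pan, cast_upper below 0.01 m/s), for 0.2 s.
At the end, for the whole second after the job is handed in: Both casts lie base down in the pan (tilt under 0.12 rad): the green one in the left half, the white one in the right half, front towards pan -x within 0.3 rad and let go. The pan stands flat and still in the bay, within 6 mm of the end stop and square with the bay within 0.1 rad (all of step 2); the robot touches nothing.
It fails at once if the articulator, the mixing bowl or the phantom is touched by the pan, the arm or anything else (contact force between any of articulator, mixing_bowl, phantom and anything else above 0.3 N).
It fails at once if the pan is lifted or tipped off the worktop (height (world z) of pan above 0.01 m or angle between pan's own z axis and vertical above 0.15 rad).
It fails at once if the white cast is dropped or topples: it falls free of the fingers (contact force between the fingers and cast_upper below 0.02 N and linear speed of pan below 0.1 m/s and (linear speed of cast_upper above 0.4 m/s or angular speed of cast_upper above 6 rad/s)).
It fails at once if a bystander is moved by more than 15 mm (distance of any of etch_bottle, bond_bottle, shade_case, wax_sheets from where it was at the start of the episode above 0.015 m).
It also fails if it takes over 72 s, if anything falls off the work surface, if the arm or the gripper's body presses on something with over 40 N, if the wrist force passes 120 N, or if a joint passes its speed limit or range.

ROBOT

A 6-joint arm with a two-finger parallel gripper is mounted at the origin on a cart in front of the work surface, level with it; the furniture and walls round the work are solid. World frame = base frame: x ahead of the robot, y to its left, z up, the work surface at z = 0. Lengths are in m, angles in rad, forces in N, time in s.
With the tool pointing down it reaches from about 0.35 to 0.8 m from the base axis. Payload 7.3 kg.
Tool frame: the origin (TCP) lies between the finger pads; the fingertips stand 17 mm ahead of it and the grasp point (between the pads) lies 2 mm behind it; z points along the fingers, y is the line along which they close (so a half turn about z gives the same grasp; the last joint's range is limited). The gripper opens to 85 mm and grips with 20 to 120 N. Pads are 22 mm wide; open, the fingers measure 114 mm over their backs; the gripper's body (76 mm by 85 mm) begins 54 mm behind the grasp point. The pads swing forward as they close: fully open they stand 13 mm farther back than shut.
Start: joints at [-1.492, 0.342, 1.524, -0, 1.275, -0.146], TCP at [0.117, -0.512, 0.22] pointing down, gripper open.
Joint ranges: [-2.53, 2.53], [-0.77, 2.02], [0.04, 2.7], [-1, 4.14], [0.28, 2.66], [-3.11, 3.11]. Speed limits (rad/s): [2.57, 2.57, 3.14, 3.14, 3.14, 3.14].

INTERFACE

Orientations are given as a unit quaternion [x, y, z, w].
In Python, from workcell import arm, cams, order gives the robot as it stands.
- The arm moves only by the tool servo_tool, never from a script. Its argument "plan" is one flat list of numbers, 7 for each row, row after row: the turn, a rotation vector about the tool's x, y, z in units of 8 degrees (1.0 is 8 degrees), then the shift along the tool's x, y, z in units of 40 mm (1.0 is 40 mm), then the closure, from 0 (fully open) to 1 (shut). A call has 1 to 10 rows; each row is the pose to reach, as a shift and turn from the pose commanded when the call began, along the tool's axes at that moment; what a row does not reach only later rows make up. A row lasts 1/8 s, in which the tool goes at most 62.5 mm and 10.7 degrees, less where a joint would pass 70% of its speed; a pose out of reach is approached as far as the arm can. A call with a gripper value outside its range is refused whole. The fingers move at their own pace and stop on an object; the grip force is fixed at half the most. Time passes only in rows, so rows that repeat a pose let the fingers close. It gives the time, the measured TCP pose, the force, the opening and the grip force at its end, in the units of the state.
- arm.get_state(): the state, without advancing time (a new reading comes with each control period).
- cams.capture(name): name is "side" or "top" or "wrist"; returns the picture (400x640x3 uint8, red, green, blue); there is no depth.
- cams.camera_params(name): a dict with "camera_matrix" (3x3 intrinsics, pixels), "origin" and "attitude" of the camera in the world. Camera axes: x right, y up, looking along -z (the intrinsics and any distortion apply to the point x, -y, -z); pixel columns grow to the right and rows downward; lengths in m; the calibration is good to about 2 mm. A picture is of the moment at which its call begins: read the wrist's pose just before it. camera_params takes no time and is no camera call; for the wrist camera it gives the pose at the moment of the call.
- order.close_job(): hands the job in; it is judged then, once.
The state is a dict: "time": time; "joints": joint angles; "dq": joint speeds; "tau": joint torques, N m; "tool_pos": TCP position; "orientation": TCP orientation; "contact_force": force on the tool from outside, world axes, zero at the start; "ft_torque": the same for the moment, N m; "opening": finger opening in m; "grasp_force": force on a finger pad.
Only numpy, scipy, OpenCV 4.12 (cv2) and the standard library are available. Lean on these libraries where they do the work, as an engineer would, in place of code of your own. Each camera call takes 0.05 s, during which the arm holds its last target. There are 200 camera calls.

## Working session

There is one attempt and no reset: what is moved stays moved. The work goes in short steps, Python scripts to look and compute and a tool call to move; the robot and the scene stay as the last step left them, time stands still between calls to the robot, and variables do not carry over. Pictures are saved under pics/ and viewed, at most 10 in all, crops included, and the job is handed in when it is done.

Besides the shell and the picture viewer there is one more tool, called after ">>>" by a JSON object that holds its "name" and its "arguments". servo_tool: Moves the arm, as the interface text tells. Its arguments: {"type":"object","properties":{"plan":{"type":"array","items":{"type":"number"}}},"required":["plan"]}

```bash
ls; mkdir -p pics
python3 - <<'E'
from workcell import arm,cams,order
import cv2
for n in("top","side"):
    im=cams.capture(n); cv2.imwrite(f"pics/{n}0.png",im[:,:,::-1]); p=cams.camera_params(n); print(n,p)
print(arm.get_state())
E
```

```text
pics
top {'camera_matrix': array([[486.06693805,   0.        , 319.05066753],
       [  0.        , 486.06693805, 201.66525401],
       [  0.        ,   0.        ,   1.        ]]), 'origin': array([0.30721983, 0.04897292, 1.40359234]), 'attitude': array([ 0.07789975, -0.07650892, -0.70059227,  0.70515849])}
side {'camera_matrix': array([[513.62363244,   0.        , 320.61656687],
       [  0.        , 513.62363244, 205.52343815],
       [  0.        ,   0.        ,   1.        ]]), 'origin': array([ 0.01187598, -1.1993662 ,  0.78399117]), 'attitude': array([ 0.50715791, -0.11697667, -0.17690511,  0.83535136])}
{'time': 0.1, 'joints': array([-1.49198761e+00,  3.42651483e-01,  1.52487835e+00, -2.07903420e-05,
        1.27544063e+00, -1.46013247e-01]), 'dq': array([ 0.00041436, -0.00226406, -0.00354805,  0.00036136, -0.00156518,
        0.00092672]), 'tau': array([ 2.38232329e-03, -4.34447086e+01, -2.46489429e+01, -9.92125797e-05,
        4.68464350e-03, -1.07133954e-05]), 'tool_pos': array([ 0.11701917, -0.51141715,  0.21961135]), 'orientation': array([ 9.93687960e-01,  1.12177376e-01,  1.32070113e-05, -6.88848517e-04]), 'contact_force': array([ 0.69675075, -0.31458796,  0.76233457]), 'ft_torque': array([-0.00607651,  0.00495109, -0.04890552]), 'grasp_force': 0.0, 'opening': 0.08562958598579688}
```

View pics/top0.png

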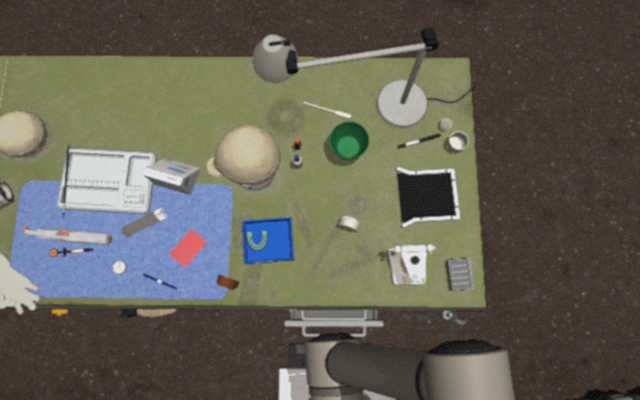

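View pics/side0.png

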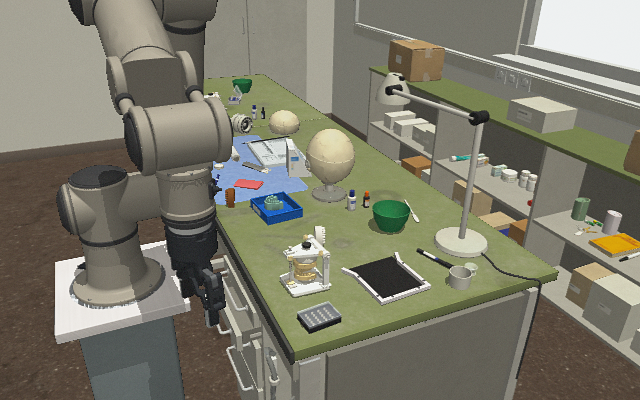

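Top view: the blue pan with the green cast is at (268,241). The phantom is at (247,155), the bowl at (348,142), the bay at (428,195) with its mouth to the left, and the articulator at (410,263). Cast candidates are the white one standing at (348,223) and the brown one at (228,282). White fits, since brown is the look-alike; I'll confirm that in a wrist crop.

```bash
cat > h.py <<'E'
import numpy as np,cv2
from scipy.spatial.transform import Rotation as R
from workcell import arm,cams,order
def ray(p,uv):
    K=p["camera_matrix"];d=np.linalg.inv(K)@np.array([uv[0],uv[1],1.]);d=np.array([d[0],-d[1],-d[2]])
    return np.array(p["origin"]),R.from_quat(p["attitude"]).apply(d)
def w(p,uv,z):
    o,d=ray(p,uv);return (o+d*(z-o[2])/d[2])[:2]
def proj(p,X):
    c=R.from_quat(p["attitude"]).inv().apply(np.atleast_2d(X)-p["origin"])
    q=np.c_[c[:,0],-c[:,1],-c[:,2]]@p["camera_matrix"].T
    return q[:,:2]/q[:,2:]
def tri(a,b):
    A=np.zeros((3,3));y=np.zeros(3)
    for o,d in(a,b):
        d=d/np.linalg.norm(d);M=np.eye(3)-np.outer(d,d);A+=M;y+=M@o
    return np.linalg.solve(A,y)
def cap(n,f):
    p=cams.camera_params(n);im=cams.capture(n)[:,:,::-1].copy();cv2.imwrite(f"pics/{f}.png",im);return p,im
E
python3 - <<'E'
from h import *
np.set_printoptions(precision=3,suppress=True)
p=cams.camera_params("top")
for n,uv,z in[("panNL",(244,264),.0),("panFR",(292,218),.03),("pan c",(268.5,241),.03),("cast",(348,223),.05),("art",(410,265),.06),("bowl rim",(349,141),.067),
 ("bay",(428,196),.01),("bayFL",(397,170),.012),("bayFR",(456,169),.012),("bayNL",(401,224),.012),("bayNR",(459,220),.012),("bottle1",(297,160),0),("brown",(228,282),.02),("shade",(459,273),.02),("wax",(187,247),0)]: print(n,w(p,uv,z))
q=cams.camera_params("wrist");s=arm.get_state()
T=R.from_quat(s["orientation"]).inv();print("wrist cam in tool",T.apply(q["origin"]-s["tool_pos"]),(T*R.from_quat(q["attitude"])).as_matrix(),q["camera_matrix"],T.as_matrix().T)
a=cv2.imread("pics/top0.png")[130:290,225:480];cv2.imwrite("pics/topc.png",cv2.resize(a,None,fx=3.1,fy=3.1,interpolation=cv2.INTER_CUBIC))
E
```

```text
panNL [0.434 0.267]
panFR [0.564 0.13 ]
pan c [0.497 0.196]
cast [ 0.547 -0.03 ]
art [ 0.429 -0.199]
bowl rim [ 0.785 -0.033]
bay [ 0.636 -0.268]
bayFL [ 0.715 -0.179]
bayFR [ 0.719 -0.354]
bayNL [ 0.552 -0.186]
bayNR [ 0.565 -0.354]
bottle1 [0.748 0.12 ]
brown [0.382 0.307]
shade [ 0.411 -0.344]
wax [0.482 0.435]
wrist cam in tool [ 0.08  -0.001 -0.153] [[-0.001  0.951  0.31 ]
 [ 1.     0.     0.001]
 [ 0.001  0.31  -0.951]] [[282.844   0.    320.479]
 [  0.    282.844 202.582]
 [  0.      0.      1.   ]] [[ 0.975  0.223 -0.   ]
 [ 0.223 -0.975  0.001]
 [ 0.    -0.001 -1.   ]]
```

View pics/topc.png

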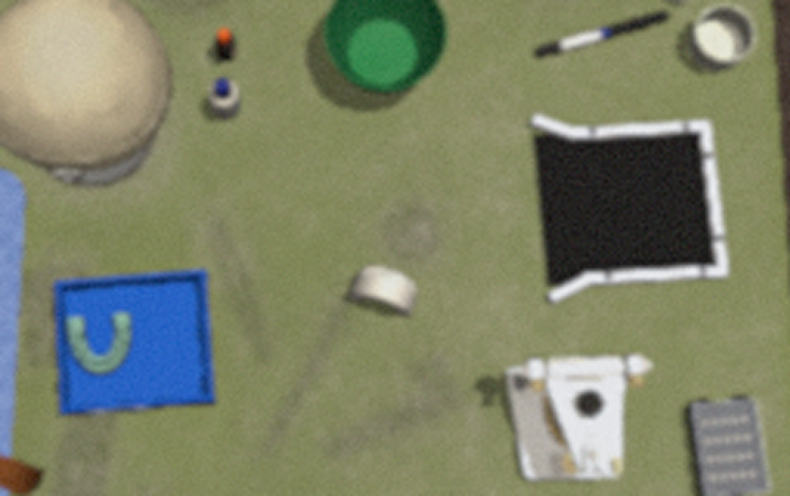

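The crop shows the white cast standing at about (348,223) in the top image, with its teeth side away from the robot and turned clockwise. The brown block at (228,282) is the look-alike. Next I'll bring the wrist camera over.

>>> {"name": "servo_tool", "arguments": {"plan": [0,0,0,0,0,-2,0,1.6,0,0,0,0,-2,0]}}

```text
time: 0.35
tool_pos: [0.1169, -0.5111, 0.3062]
orientation: [0.99, 0.111, -0.011, -0.09]
contact_force: [-0.0, -1.3, -1.1]
opening: 0.0858
grasp_force: 0.0
```

```bash
cat >> h.py <<'E'
def tool(az,pitch=0):
    "tool-x heading az (world yaw), pointing down, then pitched: + = pointing forward (away along az)"
    z=np.array([np.cos(az)*np.sin(pitch),np.sin(az)*np.sin(pitch),-np.cos(pitch)])
    x=np.array([np.cos(az)*np.cos(pitch),np.sin(az)*np.cos(pitch),np.sin(pitch)])
    return R.from_matrix(np.c_[x,np.cross(z,x),z])
def row(pos,rot,ref=None):
    s=arm.get_state();p0,R0=ref if ref else (s["tool_pos"],R.from_quat(s["orientation"]))
    t=(R0.inv()*rot).as_rotvec(degrees=True)/8;d=R0.inv().apply(np.array(pos)-p0)/.04
    print(np.round(np.r_[t,d],2),"rows>=",round(np.linalg.norm(d)*40/62.5,1))
    return np.array(pos),rot
E
python3 -c "
from h import *
row((.48,.05,.30),tool(0))"
```

```text
[ -1.3    0.16   1.6   11.97 -11.44   2.25] rows>= 10.7
```

>>> {"name": "servo_tool", "arguments": {"plan": [-1.3,0.16,1.6,11.97,-11.44,2.25,0,-1.3,0.16,1.6,11.97,-11.44,2.25,0,-1.3,0.16,1.6,11.97,-11.44,2.25,0,-1.3,0.16,1.6,11.97,-11.44,2.25,0,-1.3,0.16,1.6,11.97,-11.44,2.25,0,-1.3,0.16,1.6,11.97,-11.44,2.25,0,-1.3,0.16,1.6,11.97,-11.44,2.25,0,-1.3,0.16,1.6,11.97,-11.44,2.25,0,-1.3,0.16,1.6,11.97,-11.44,2.25,0,-1.3,0.16,1.6,11.97,-11.44,2.25,0]}}

```text
time: 1.6
tool_pos: [0.457, 0.0151, 0.2971]
orientation: [1.0, 0.0, 0.0, -0.002]
contact_force: [1.1, -1.4, 0.2]
opening: 0.0851
grasp_force: 0.0
```

Run:
```python
from h import *
s=arm.get_state();print(s["time"],s["joints"].round(4),s["tool_pos"],s["orientation"],abs(s["dq"]).max())
row((.48,.05,.30),tool(0))
p,im=cap("wrist","w0");np.save("w0.npy",p,allow_pickle=True)
```

```text
1.6 [-0.1384  0.1619  1.5537  0.005   1.426   1.4309] [0.45697713 0.01514375 0.29712014] [ 9.99996794e-01  4.25319132e-04  3.65222198e-04 -2.46939054e-03] 1.067677568331358
[-0.04 -0.01  0.01  0.58 -0.87 -0.07] rows>= 0.7
```

View pics/w0.png

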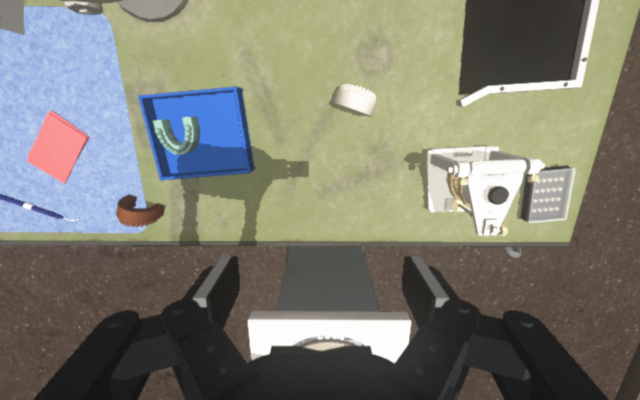

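The wrist view shows the white cast at (355,98), the pan at (198,135), and the brown arch at (140,210), which is the look-alike. The arm was still moving, so I'll settle at a better viewpoint and measure there.

>>> {"name": "servo_tool", "arguments": {"plan": [0,0,0,2.3,-1.1,1.2,0,0,0,0,2.3,-1.1,1.2,0,0,0,0,2.3,-1.1,1.2,0,0,0,0,2.3,-1.1,1.2,0,0,0,0,2.3,-1.1,1.2,0]}}

```text
time: 2.28
tool_pos: [0.5479, 0.0569, 0.2506]
orientation: [1.0, -0.0, 0.001, -0.003]
contact_force: [-0.7, 0.6, 0.5]
opening: 0.085
grasp_force: 0.0
```

Run:
```python
from h import *
import pickle
s=arm.get_state();print(s["time"],s["joints"].round(4),s["tool_pos"],s["orientation"],abs(s["dq"]).max())
p,im=cap("wrist","w1");pickle.dump((p,s),open("w1.pkl","wb"))
```

```text
2.275 [-0.0388  0.3669  1.4017  0.0053  1.371   1.5311] [0.54790945 0.05685313 0.2506436 ] [ 9.99996164e-01 -7.44743729e-05  1.11311888e-03 -2.53532669e-03] 0.007682797360698691
```

>>> {"name": "servo_tool", "arguments": {"plan": [0,0,0,1,3,0,0,0,0,0,1,3,0,0,0,0,0,1,3,0,0,0,0,0,1,3,0,0]}}

```text
time: 2.82
tool_pos: [0.5879, -0.0628, 0.2495]
orientation: [1.0, -0.0, 0.001, -0.003]
contact_force: [0.7, -0.6, 0.2]
opening: 0.0851
grasp_force: 0.0
```

Run:
```python
from h import *
import pickle
s=arm.get_state();print(s["time"],s["joints"].round(4),s["tool_pos"],s["orientation"],abs(s["dq"]).max())
p,im=cap("wrist","w2");pickle.dump((p,s),open("w2.pkl","wb"))
a=cv2.imread("pics/w1.png")
big=np.vstack([cv2.resize(a,(800,500)),np.zeros((0,800,3),np.uint8)])
c=[cv2.resize(cv2.imread(f"pics/{n}.png")[80:230,170:520],(800,300),interpolation=cv2.INTER_CUBIC) for n in("w1","w2")]
cv2.imwrite("pics/w1b.png",big)
```

```text
2.825 [-0.2392  0.4462  1.282   0.0057  1.4135  1.3316] [ 0.58789336 -0.06281699  0.24950549] [ 9.99995881e-01 -4.33898415e-04  6.24207086e-04 -2.76761475e-03] 0.0321066801014567
```

View pics/w1b.png

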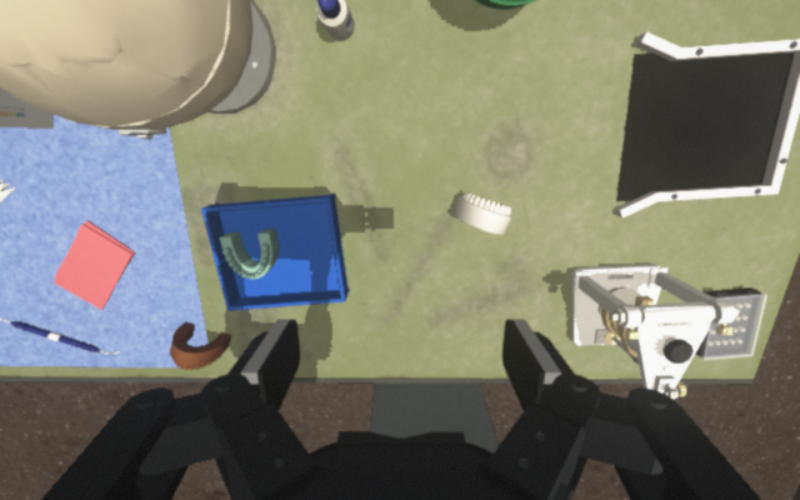

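The view shows the white cast with teeth up-image (away from the robot) at about (385,170) in w1 pixels, the pan at (220,200), the bay, and the articulator at (510,250). It is plaster-white and standing on its heel, so it is the one meant. I'll fit models to both views.

```bash
cat > fit.py <<'E'
from h import *
import pickle
from scipy.optimize import minimize
t=np.linspace(0,np.pi,13)
D=np.array([[27,-1],[0,-1]]+[[-27*np.sin(a),-np.cos(a)] for a in t]+[[0,1],[27,1]])
UP=np.vstack([np.c_[D[:,0],D[:,1]*h,np.full(len(D),z)] for z,h in((0,30),(18,29),(30,26))])/1000
UP[:,0]+=0
PAN=np.array([[x,y,z] for x in(-.06,.06) for y in(-.069,.069) for z in(0,.03)])
def pose(kind,v):
    Rz=R.from_euler("z",v[2])
    if kind=="stand": # cast x down, z forward(+x), y left
        return Rz*R.from_matrix(np.array([[0,0,1],[0,1,0],[-1,0,0]])),np.array([v[0],v[1],.0275])
    return Rz,np.array([v[0],v[1],0.])
def fit(pts,kind,v0,views):
    S=4
    def cost(v):
        r,o=pose(kind,v);c=0
        for p,m in views:
            q=proj(p,r.apply(pts)+o)
            h=cv2.convexHull((q*S*16).astype(np.int32))
            a=np.zeros((m.shape[0]*S,m.shape[1]*S),np.uint8);cv2.fillConvexPoly(a,h,1,shift=4)
            a=cv2.resize(a.astype(np.float32),(m.shape[1],m.shape[0]),interpolation=cv2.INTER_AREA)
            c+=np.abs(a-m).sum()/m.sum()
        return c/len(views)
    b=minimize(cost,v0,method="Nelder-Mead",options=dict(initial_simplex=np.array([v0]+[np.array(v0)+d for d in np.diag([.02,.02,.2])]),maxiter=150))
    return b.x,b.fun
def big(m,near):
    n,l,st,c=cv2.connectedComponentsWithStats(m.astype(np.uint8));k=1+np.argmin(np.hypot(*(c[1:]-near).T)+1e6*(st[1:,4]<60))
    o=(l==k).astype(np.uint8);h=[x for x in cv2.findContours(o,0,2)[0]];cv2.drawContours(o,[cv2.convexHull(np.vstack(h))],-1,1,-1);return o.astype(np.float32)
def whitem(im):
    i=im.astype(int);return (i.min(2)>120)&(i.max(2)-i.min(2)<60)
def bluem(im):
    i=im.astype(int);return (i[:,:,0]-i[:,:,2]>60)&(i[:,:,2]<60)
E
python3 - <<'E'
from fit import *
V=[(pickle.load(open(f"{n}.pkl","rb"))[0],cv2.imread(f"pics/{n}.png")) for n in("w1","w2")]
g=np.array([.547,-.03,.03]);pc=np.array([.497,.196,.015])
mc=[(p,big(whitem(i),proj(p,g)[0])) for p,i in V];mp=[(p,big(bluem(i),proj(p,pc)[0])) for p,i in V]
print([m.sum() for _,m in mc+mp])
for k in ([0],[1],[0,1]):
    print("cast",fit(UP,"stand",[.547,-.03,-.3],[mc[j] for j in k]),"pan",fit(PAN,"flat",[.497,.196,.05],[mp[j] for j in k]))
o=[]
for (p,im),(_,m),(_,mq) in zip(V,mc,mp):
    c=proj(p,g)[0].astype(int);a=im.copy();a[m>0,1]=a[m>0,1]//2;
    o.append(cv2.resize(im[c[1]-50:c[1]+50,c[0]-65:c[0]+65],(400,300)));
    o.append(cv2.resize(np.where((mq>0)[...,None]&(np.arange(3)==2),200,a)[c[1]-50:c[1]+50,c[0]-65:c[0]+65].astype(np.uint8),(400,300)))
b=cv2.resize(V[1][1][0:300,300:640],(400,353))
cv2.imwrite("pics/c1.png",np.vstack([np.hstack(o[:1]+o[2:3]),cv2.resize(V[1][1][0:240,320:640],(800,600))[:300*2]])[:900])
cv2.imwrite("pics/c1.png",np.hstack([np.vstack([o[0],o[3]]),cv2.copyMakeBorder(cv2.resize(V[1][1][20:300,380:640],(400,431)),0,169,0,0,cv2.BORDER_CONSTANT)]))
E
```

```text
[np.float32(448.0), np.float32(168598.0), np.float32(8342.0), np.float32(7585.0)]
cast (array([ 0.55440356,  0.02934931, -1.38986803]), np.float64(1.5876115560531616)) pan (array([0.499519  , 0.19976609, 0.07878038]), np.float64(0.049283746629953384))
cast (array([ 0.75520343,  0.23503241, -1.52873736]), np.float64(0.9805717468261719)) pan (array([0.4988094, 0.2018234, 0.0928296]), np.float64(0.1340474635362625))
cast (array([ 0.55429047,  0.02918864, -1.38361473]), np.float64(1.29030442237854)) pan (array([0.4994013 , 0.19931997, 0.08334362]), np.float64(0.09168992936611176))
```

View pics/c1.png

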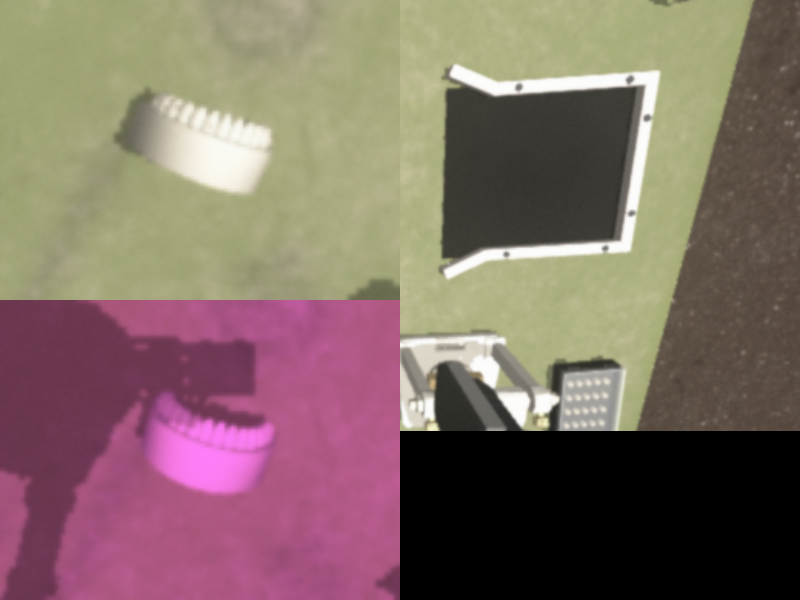

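Run:
```python
from fit import *
np.set_printoptions(precision=4,suppress=True)
V=[(pickle.load(open(f"{n}.pkl","rb"))[0],cv2.imread(f"pics/{n}.png")) for n in("w1","w2")]
g=np.array([.547,-.03,.03])
def wm(im):
    i=im.astype(float);return ((i.max(2)-i.min(2))/i.max(2).clip(1)<.24)&(i.max(2)>105)
mc=[]
for p,i in V:
    c=proj(p,g)[0].astype(int);m=wm(i);k=np.zeros_like(m);k[c[1]-28:c[1]+24,c[0]-32:c[0]+32]=1
    b=big(m&k,c);mc.append((p,b));ys,xs=np.nonzero(b);print("mask",b.sum(),xs.min(),xs.max(),ys.min(),ys.max())
for k in ([0],[1],[0,1]): print("cast",*fit(UP,"stand",[.547,-.03,-.3],[mc[j] for j in k]))
# top of cast height by triangulating mask centroids
cen=[np.argwhere(m>0).mean(0)[::-1] for _,m in mc];print("centroid tri",tri(ray(V[0][0],cen[0]),ray(V[1][0],cen[1])))
P=V[1][0];f=lambda u,v:(380+(u-400)/1.538,20+v/1.539)
Q={n:w(P,f(*uv),z) for n,uv,z in[("FRin",(640,86),.012),("FLin",(498,96),.012),("NRin",(620,241),.012),("NLin",(487,249),.012),("FRout",(658,71),.012),("NRout",(630,250),.012),("mouthF",(455,66),.012),("mouthN",(447,277),.012),("artFL",(400,337),.01),("artFR",(495,331),.01)]}
for k,v in Q.items(): print(k,v)
print("inner widths",np.linalg.norm(Q["FRin"]-Q["NRin"]),np.linalg.norm(Q["FLin"]-Q["NLin"]))
# fit kinematics offsets not needed yet
p1=V[0][0]
for n,uv,z in[("artFL",(573,268),.01),("artFR",(662,265),.01),("artNL",(576,345),.01),("bowl",(505,5),.067)]: print(n,w(p1,(uv[0]/1.25,uv[1]/1.25),z))
```

```text
mask 1300.0 362 410 153 188
mask 1884.0 266 323 181 225
cast [ 0.5377 -0.0276 -0.2805] 0.10403846204280853
cast [ 0.5278 -0.0178  0.1191] 0.30486994981765747
cast [ 0.5366 -0.0267 -0.307 ] 0.25842076539993286
centroid tri [ 0.5569 -0.0235  0.06  ]
FRin [ 0.7085 -0.3324]
FLin [ 0.7012 -0.2173]
NRin [ 0.5789 -0.3444]
NLin [ 0.5714 -0.2244]
FRout [ 0.7197 -0.3443]
NRout [ 0.5705 -0.3554]
mouthF [ 0.7238 -0.1795]
mouthN [ 0.5444 -0.1903]
artFL [ 0.4817 -0.1506]
artFR [ 0.4883 -0.2434]
inner widths 0.13021549737394397 0.1300145923773128
artFL [ 0.4815 -0.1445]
artFR [ 0.4854 -0.2484]
artNL [ 0.3771 -0.1639]
bowl [ 0.7305 -0.0262]
```

Run:
```python
from fit import *
np.set_printoptions(precision=4,suppress=True)
V=[(pickle.load(open(f"{n}.pkl","rb"))[0],cv2.imread(f"pics/{n}.png")) for n in("w1","w2")]
p,i=V[1];print(proj(p,[.547,-.03,.03]))
f=i.astype(float)
for th in(130,150):
  mc=[]
  for p,i in V:
    f=i.astype(float);c=proj(p,[.552,-.03,.03])[0].astype(int)
    m=((f.max(2)-f.min(2))/f.max(2).clip(1)<.27)&(f.max(2)>th);k=np.zeros_like(m);k[c[1]-28:c[1]+24,c[0]-32:c[0]+32]=1
    n,l,st,ce=cv2.connectedComponentsWithStats((m&k).astype(np.uint8));j=1+st[1:,4].argmax();print(st[j])
    o=(l==j).astype(np.uint8);cv2.drawContours(o,[cv2.convexHull(np.vstack(cv2.findContours(o,0,2)[0]))],-1,1,-1);mc.append((p,o.astype(np.float32)))
  for k in ([0],[1],[0,1]): print(th,"cast",*fit(UP,"stand",[.54,-.028,-.3],[mc[j] for j in k]))
# kinematic probe: planar 2R + wrist, from recorded states
S=[pickle.load(open(f"{n}.pkl","rb"))[1] for n in("w1","w2")]
D=[([-1.492,.3427,1.5249,0,1.2754,-.146],[.11702,-.51142,.21961]),([-.1384,.1619,1.5537,.005,1.426,1.4309],[.45698,.01514,.29712])]+[(s["joints"],s["tool_pos"]) for s in S]
from scipy.optimize import least_squares
def fk(q,L):
    h,a,b,c,e,off,r0=L;A=q[1];B=A+q[2];C=B+q[4]
    r=r0+a*np.sin(A)+b*np.sin(B)+e*np.cos(B)+c*np.sin(C);z=h+a*np.cos(A)+b*np.cos(B)-e*np.sin(B)+c*np.cos(C)
    return np.array([r*np.cos(q[0])-off*np.sin(q[0]),r*np.sin(q[0])+off*np.cos(q[0]),z])
g=lambda L:np.r_[np.ravel([fk(q,L)-x for q,x in D]),.003*(L-L0)]
L0=np.array([.3,.42,.4,.25,0,.077,0]);b=least_squares(g,L0);print("L",b.x,abs(b.fun[:-7]).max())
```

```text
[[298.5095 202.0803]]
[ 355  141   64   52 2824]
[ 266  170   64   52 2260]
130 cast [ 0.5426 -0.0455  0.5309] 0.5611767172813416
130 cast [ 0.5294 -0.0244 -0.1744] 0.5275435447692871
130 cast [ 0.5307 -0.0433  0.2737] 0.5499927997589111
[ 355  141   64   52 2563]
[ 266  170   64   52 2177]
150 cast [ 0.5476 -0.0478  0.8156] 0.5168964266777039
150 cast [ 0.5294 -0.0244 -0.1744] 0.5258236527442932
150 cast [ 0.5318 -0.0441  0.2813] 0.5281068086624146
L [0.2237 0.5062 0.3795 0.3253 0.0466 0.0777 0.0001] 0.001283783205763972
```

Run:
```python
from fit import *
np.set_printoptions(precision=4,suppress=True)
V=[(pickle.load(open(f"{n}.pkl","rb"))[0],cv2.imread(f"pics/{n}.png")) for n in("w1","w2")]
mc=[];o2=[]
for (p,i),box in zip(V,((354,144,62,50),(276,184,48,48))):
    f=i.astype(float);x,y,ww,hh=box
    s=((f.max(2)-f.min(2))/f.max(2).clip(1))[y:y+hh,x:x+ww]
    m=np.zeros(i.shape[:2],np.uint8);sub=((s<.17)&(f.max(2)[y:y+hh,x:x+ww]>70)).astype(np.uint8);sub=cv2.morphologyEx(sub,cv2.MORPH_OPEN,np.ones((3,3)));m[y:y+hh,x:x+ww]=sub
    n,l,st,ce=cv2.connectedComponentsWithStats(m);j=1+st[1:,4].argmax();print(st[j],np.percentile(s,[5,20,50,90]))
    o=(l==j).astype(np.uint8);o2.append(cv2.resize(np.hstack([i[y:y+hh,x:x+ww],cv2.cvtColor(o[y:y+hh,x:x+ww]*255,8)]),(640,280)))
    cv2.drawContours(o,[cv2.convexHull(np.vstack(cv2.findContours(o,0,2)[0]))],-1,1,-1);mc.append((p,o.astype(np.float32)))
cv2.imwrite("pics/m.png",np.vstack(o2))
for k in ([0],[1],[0,1]): print("cast",*fit(UP,"stand",[.54,-.028,-.3],[mc[j] for j in k]))
```

```text
[ 363  154   46   33 1003] [0.0482 0.1165 0.2413 0.271 ]
[279 184  43  32 929] [0.0319 0.0792 0.2415 0.2717]
cast [ 0.5379 -0.0249 -0.4294] 0.1540711522102356
cast [ 0.5371 -0.0286 -0.2606] 0.24408461153507233
cast [ 0.5373 -0.0262 -0.4284] 0.19853903353214264
```

View pics/m.png

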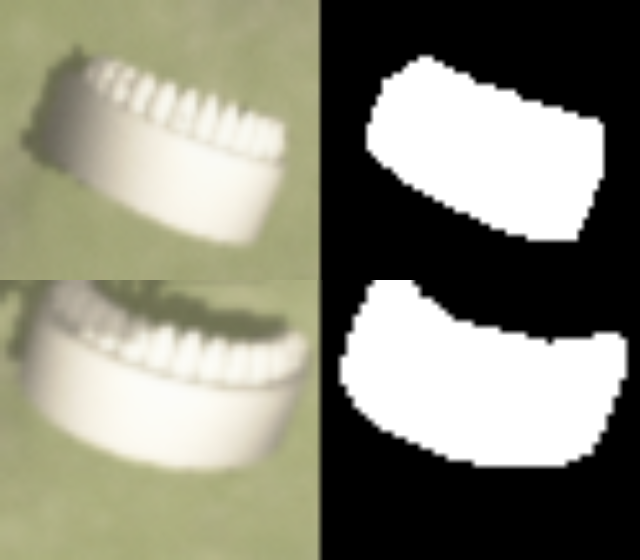

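Both crops show a smooth plaster front wall with teeth away from the robot, so this is confirmed as the white cast. My w2 box clipped its top, so I'll refit.

Run:
```python
from fit import *
np.set_printoptions(precision=4,suppress=True)
V=[(pickle.load(open(f"{n}.pkl","rb"))[0],cv2.imread(f"pics/{n}.png")) for n in("w1","w2")]
mc=[]
for (p,i),box in zip(V,((354,144,62,50),(270,170,60,64))):
    f=i.astype(float);x,y,ww,hh=box
    s=((f.max(2)-f.min(2))/f.max(2).clip(1))[y:y+hh,x:x+ww]
    m=np.zeros(i.shape[:2],np.uint8);sub=((s<.20)&(f.max(2)[y:y+hh,x:x+ww]>85)).astype(np.uint8);sub=cv2.morphologyEx(sub,cv2.MORPH_OPEN,np.ones((3,3)));m[y:y+hh,x:x+ww]=sub
    n,l,st,ce=cv2.connectedComponentsWithStats(m);j=1+st[1:,4].argmax();print(st[j])
    o=(l==j).astype(np.uint8);
    cv2.drawContours(o,[cv2.convexHull(np.vstack(cv2.findContours(o,0,2)[0]))],-1,1,-1);mc.append((p,o.astype(np.float32)))
for k in ([0],[1],[0,1]):
  for y0 in(-.15,-.4): print("cast",*fit(UP,"stand",[.54,-.028,y0],[mc[j] for j in k]))
for (p,m),(x,y) in zip(mc,((354,144),(270,170))):
    a=m[y:y+64,x:x+62];r,o=pose("stand",(.538,-.027,-.33));h=cv2.convexHull(proj(p,r.apply(UP)+o).astype(np.float32)).reshape(-1,2)
    n=cv2.convexHull(np.argwhere(m>0)[:,::-1].astype(np.int32)).reshape(-1,2)
    print("model",h.min(0),h.max(0),"mask",n.min(0),n.max(0))
```

```text
[ 362  154   48   34 1073]
[279 182  44  35 994]
cast [ 0.5374 -0.0256 -0.3872] 0.0993962436914444
cast [ 0.5375 -0.0258 -0.3927] 0.09973166137933731
cast [ 0.5356 -0.0297 -0.166 ] 0.17578470706939697
cast [ 0.5372 -0.0272 -0.4026] 0.1711980551481247
cast [ 0.5371 -0.0267 -0.3866] 0.1420833021402359
cast [ 0.5369 -0.0267 -0.3762] 0.14223560690879822
model [360.6704 149.8733] [411.493 188.352] mask [362 154] [409 187]
model [276.0345 177.6285] [321.2173 217.1065] mask [279 182] [322 216]
```

```bash
cat >> h.py <<'E'
def ik(pos,pitch):
    from scipy.optimize import fsolve
    h,a,b,c,e,off,r0=.2237,.5062,.3795,.3253,.0466,.0777,0
    x,y,z=pos;r=np.sqrt(x*x+y*y-off**2);q1=np.arctan2(y,x)-np.arctan2(off,r);C=np.pi-pitch
    f=lambda q:[a*np.sin(q[0])+b*np.sin(q[0]+q[1])+e*np.cos(q[0]+q[1])+c*np.sin(C)-r,h+a*np.cos(q[0])+b*np.cos(q[0]+q[1])-e*np.sin(q[0]+q[1])+c*np.cos(C)-z]
    s,_,ok,_=fsolve(f,[.4,1.4],full_output=1);return np.round([q1,*s,C-s.sum()],3),ok
E
python3 -c "
from h import *
for d in(-60,-45,-30,0): print('pick',d,ik((.545,-.03,.024),np.radians(d)))
for x in(.45,.55,.65):
  for d in(30,45,60): print('lay',x,d,ik((x,-.0,.024),np.radians(d)))
  print('down',x,ik((x,-.0,.024),0))
"
```

```text
pick -60 (array([-0.198,  1.282,  0.66 ,  2.247]), 1)
pick -45 (array([-0.198,  1.086,  0.93 ,  1.911]), 1)
pick -30 (array([-0.198,  0.905,  1.192,  1.569]), 1)
pick 0 (array([-0.198,  0.61 ,  1.696,  0.835]), 1)
lay 0.45 30 (array([-0.174,  0.437,  2.408, -0.227]), 1)
lay 0.45 45 (array([-0.174,  0.659,  2.616, -0.919]), 1)
lay 0.45 60 (array([-0.174,  2.406,  3.27 , -3.582]), 1)
down 0.45 (array([-0.174,  0.487,  1.962,  0.693]), 1)
lay 0.55 30 (array([-0.142,  0.515,  2.15 , -0.047]), 1)
lay 0.55 45 (array([-0.142,  0.62 ,  2.346, -0.609]), 1)
lay 0.55 60 (array([-0.142,  0.877,  2.479, -1.262]), 1)
down 0.55 (array([-0.142,  0.616,  1.684,  0.842]), 1)
lay 0.65 30 (array([-0.12 ,  0.615,  1.882,  0.121]), 1)
lay 0.65 45 (array([-0.12 ,  0.665,  2.082, -0.39 ]), 1)
lay 0.65 60 (array([-0.12 ,  0.82 ,  2.216, -0.942]), 1)
down 0.65 (array([-0.12 ,  0.76 ,  1.372,  1.01 ]), 1)
```

```bash
cat > kin.py <<'E'
from h import *
from scipy.optimize import least_squares
H,A,B,Cc,E,OFF=.2237,.5062,.3795,.3253,.0466,.0777
ex=lambda a,s:R.from_euler(a,s)
LO=np.array([-2.53,-.77,.04,-1,.28,-3.11]);HI=np.array([2.53,2.02,2.7,4.14,2.66,3.11])
def FK(q,full=False):
    R1=ex("z",q[0]);R2=R1*ex("y",q[1]);R3=R2*ex("y",q[2]);R5=R3*ex("z",q[3])*ex("y",q[4])
    el=R1.apply([0,OFF,H])+R2.apply([0,0,A]);wr=el+R3.apply([E,0,B]);p=wr+R5.apply([0,0,Cc])
    # tool x az = q1-q6+pi/2 when down
    Rt=R5*ex("z",q[5])*ex("z",np.pi/2)
    return (p,Rt,wr,el) if full else (p,Rt)
def IK(p,rot,q0):
    f=lambda q:np.r_[(FK(q)[0]-p)*10,(FK(q)[1].inv()*rot).as_rotvec()]
    b=least_squares(f,np.clip(q0,LO+.01,HI-.01),bounds=(LO,HI));return b.x,b.cost
E
python3 - <<'E'
from kin import *
import pickle
np.set_printoptions(precision=3,suppress=True)
for n in("w1","w2"):
    s=pickle.load(open(n+".pkl","rb"))[1];p,r=FK(s["joints"]);print(p-s["tool_pos"],(r.inv()*R.from_quat(s["orientation"])).as_rotvec())
q=arm.get_state()["joints"]
psi=-.37;r=R.from_euler("z",psi)*R.from_matrix([[0,0,1],[0,1,0],[-1,0,0]]);o=np.array([.537,-.027,.0275])
d=np.radians
G=r.apply([.002,0,.0245])+o;print("G",G)
t=tool(psi,d(-40)).apply([0,0,1]);T=G+.002*t;print("pick TCP",T,"pre",T-.1*t)
gl=np.array([.58,.03,.0245])
for nm,p,rt in[("pre",T-.1*t,tool(psi,d(-40))),("pick",T,tool(psi,d(-40))),("lift",T+[0,0,.08],tool(psi,d(-40))),
  ("up0",(.58,.0,.16),tool(.2,0)),("yaw",(.58,.02,.16),tool(.8,d(20))),("over",(.58,.03,.12),tool(1.4,d(50))),("lay",gl,tool(1.4,d(50)))]:
    q,c=IK(np.array(p),rt,q);_,_,wr,el=FK(q,True);print(nm,q,"cost %.1e"%c,"wr",wr,"el",el)
E
```

```text
[-0.     0.001  0.   ] [ 0. -0.  0.]
[0.    0.001 0.   ] [ 0.  0. -0.]
G [ 0.56  -0.036  0.026]
pick TCP [ 0.559 -0.035  0.024] pre [ 0.619 -0.059  0.101]
pre [-0.258  1.105  0.612  0.084  2.118  1.701] cost 1.4e-20 wr [ 0.814 -0.134  0.35 ] el [ 0.457 -0.04   0.451]
pick [-0.248  1.039  0.982  0.08   1.814  1.684] cost 1.3e-29 wr [ 0.754 -0.111  0.273] el [ 0.442 -0.032  0.48 ]
lift [-0.248  0.952  0.94   0.084  1.943  1.695] cost 2.8e-28 wr [ 0.754 -0.111  0.353] el [ 0.419 -0.026  0.517]
up0 [-0.134  0.493  1.458 -0.     1.19   1.236] cost 9.3e-31 wr [ 0.58  -0.     0.485] el [0.248 0.045 0.67 ]
yaw [-0.273  0.389  1.693  0.386  0.924  0.285] cost 8.3e-31 wr [ 0.502 -0.06   0.466] el [0.206 0.023 0.692]
over [-0.516  0.686  1.609  0.835  1.337 -0.76 ] cost 1.4e-19 wr [ 0.538 -0.216  0.329] el [ 0.317 -0.091  0.615]
lay [-0.516  0.841  1.638  0.877  1.216 -0.905] cost 2.7e-29 wr [ 0.538 -0.216  0.234] el [ 0.366 -0.118  0.561]
```

Run:
```python
from kin import *
pt,ps=cams.camera_params("top"),cams.camera_params("side")
print("lamp head",tri(ray(pt,(275,58)),ray(ps,(395,90))),"elbow",tri(ray(pt,(430,40)),ray(ps,(475,118))))
psi=-.37;t=tool(psi,np.radians(-40));z=t.apply([0,0,1]);T=np.array([.559,-.035,.0245])
ref=row(T-.1*z,t)
```

```text
lamp head [0.88544147 0.15469099 0.37019452] elbow [ 0.91524944 -0.20072381  0.38512073]
[ 0.89 -4.94  2.56  0.77 -0.07  3.71] rows>= 2.4
```

Run:
```python
from kin import *
t=tool(-.37,np.radians(-40));T=np.array([.559,-.035,.0245])
ref=row(T+[0,0,.08],t); row(T,t,ref)
```

```text
[ 0.89 -4.94  2.56 -0.73 -0.66  3.63] rows>= 2.4
[0.   0.   0.   1.29 0.   1.53] rows>= 1.3
```

>>> {"name": "servo_tool", "arguments": {"plan": [0.89,-4.94,2.56,-0.73,-0.66,3.63,0,0.89,-4.94,2.56,-0.73,-0.66,3.63,0,0.89,-4.94,2.56,-0.73,-0.66,3.63,0,0.89,-4.94,2.56,-0.73,-0.66,3.63,0,0.89,-4.94,2.56,-0.73,-0.66,3.63,0,0.89,-4.94,2.56,-0.73,-0.66,3.63,0,0.89,-4.94,2.56,-0.73,-0.66,3.63,0,0.89,-4.94,2.56,-0.73,-0.66,3.63,0]}}

```text
time: 3.88
tool_pos: [0.5593, -0.0349, 0.1051]
orientation: [0.924, -0.172, -0.335, -0.063]
contact_force: [-0.2, -0.4, -0.8]
opening: 0.0853
grasp_force: 0.0
```

Run:
```python
from kin import *
import pickle
s=arm.get_state();print(s["joints"].round(3),abs(s["dq"]).max())
t=tool(-.37,np.radians(-40));T=np.array([.559,-.035,.0245]);row(T,t)
p,im=cap("wrist","w3");pickle.dump((p,s),open("w3.pkl","wb"))
c=proj(p,[.55,-.03,.03])[0];print(c)
S=cv2.imread("pics/w3.png");cv2.imwrite("pics/w3b.png",S[60:400,100:540])
```

```text
[-0.245  0.95   0.94   0.085  1.943  1.697] 0.004982390619304947
[ 0.   -0.02  0.01  1.29  0.01  1.55] rows>= 1.3
[320.2062243 164.3444702]
```

View pics/w3b.png

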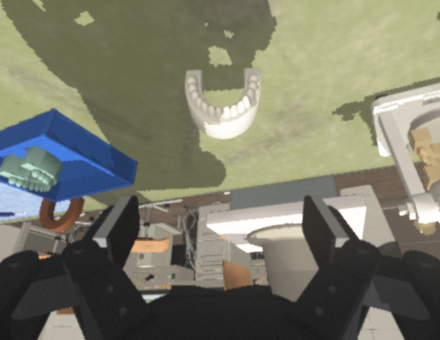

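The pitched view shows the cast upright with its teeth facing the camera. Its heel feet are at about (286,130) and (361,129) full-frame, and the front is nearest the fingers.

Run:
```python
from fit import *
np.set_printoptions(precision=4,suppress=True)
p=pickle.load(open("w3.pkl","rb"))[0];i=cv2.imread("pics/w3.png");f=i.astype(float)
a,b=w(p,(286,130),0),w(p,(361,129),0);print(a,b,"width",np.linalg.norm(a-b),"mid",(a+b)/2,"yaw",np.arctan2(-(a-b)[0],(a-b)[1]))
m=np.zeros(i.shape[:2],np.uint8);y0,y1,x0,x1=120,205,275,372
s=((f.max(2)-f.min(2))/f.max(2).clip(1));m[y0:y1,x0:x1]=((s<.2)&(f.max(2)>85))[y0:y1,x0:x1]
m=cv2.morphologyEx(m,cv2.MORPH_OPEN,np.ones((3,3)));n,l,st,c=cv2.connectedComponentsWithStats(m);j=1+st[1:,4].argmax();o=(l==j).astype(np.uint8);print(st[j])
cv2.drawContours(o,[cv2.convexHull(np.vstack(cv2.findContours(o,0,2)[0]))],-1,1,-1)
for y in(-.2,-.45): print(fit(UP,"stand",[.537,-.027,y],[(p,o.astype(np.float32))]))
```

```text
[ 0.5665 -0.0067] [ 0.5457 -0.0635] width 0.06053765886556022 mid [ 0.5561 -0.0351] yaw -0.3513322529846992
[ 284  128   77   71 3221]
(array([ 0.5324, -0.0284, -0.1304]), np.float64(0.17705199122428894))
(array([ 0.5299, -0.0252, -0.3546]), np.float64(0.1807047724723816))
```

Run:
```python
from fit import *
np.set_printoptions(precision=1,suppress=True)
for n,obs in(("w1","max v 187.5"),("w2","max v 216.5"),("w3","v 128.5..199")):
    p=pickle.load(open(n+".pkl","rb"))[0]
    for d in(-.006,0,.006):
        r,o=pose("stand",(.537+d*.937,-.028-d*.349,-.352));b=proj(p,r.apply(UP[:17])+o);t=proj(p,r.apply(UP[34:])+o);m=proj(p,r.apply(UP[17:34])+o)
        print(n,obs,d,"base v",b[:,1].max(),"u",b[:,0].min(),b[:,0].max(),"mid v",m[:,1].min(),"top v",t[:,1].min())
```

```text
w1 max v 187.5 -0.006 base v 193.55368154267774 u 359.8887973294018 403.3633560658466 mid v 161.5456735051157 top v 154.3587354685076
w1 max v 187.5 0 base v 189.47546080326066 u 361.5070276422962 405.2925114889691 mid v 157.61005395026487 top v 150.36027421632852
w1 max v 187.5 0.006 base v 185.35910734738476 u 363.1391624960861 407.2393962904259 mid v 153.64018414103234 top v 146.32673648336242
w2 max v 216.5 -0.006 base v 221.9884205256082 u 275.6143637871108 316.4371446297115 mid v 188.6236451858919 top v 181.8528264750431
w2 max v 216.5 0 base v 218.10707516117373 u 276.9341439012203 317.80617412807607 mid v 184.91557796992325 top v 178.08704793645822
w2 max v 216.5 0.006 base v 214.189899818758 u 278.2659027083781 319.1865080921311 mid v 181.17606278475316 top v 174.28908201843757
w3 v 128.5..199 -0.006 base v 204.10473187986764 u 287.8454638846425 359.7411308436768 mid v 137.03908523474706 top v 126.09705520171738
w3 v 128.5..199 0 base v 199.98372557820025 u 287.0306093193385 360.50879673220896 mid v 131.66542905322106 top v 120.22208097317336
w3 v 128.5..199 0.006 base v 195.66464118232116 u 286.1791489709992 361.3110919304494 mid v 126.04838749070045 top v 114.0684522335907
```

>>> {"name": "servo_tool", "arguments": {"plan": [0,0,0,0.65,0.01,0.77,0,0,0,0,1.0,0.02,1.2,0,0,0,0,1.29,0.02,1.54,0,0,0,0,1.29,0.02,1.54,0,0,0,0,1.29,0.02,1.54,0]}}

```text
time: 4.55
tool_pos: [0.5594, -0.0362, 0.0243]
orientation: [0.924, -0.173, -0.336, -0.063]
contact_force: [0.5, 0.5, 0.2]
opening: 0.0852
grasp_force: 0.0
```

>>> {"name": "servo_tool", "arguments": {"plan": [0,0,0,0,0,0,0.2,0,0,0,0,0,0,0.3,0,0,0,0,0,0,0.5,0,0,0,0,0,0,0.5,0,0,0,0,0,0,0.5]}}

```text
time: 5.18
tool_pos: [0.5589, -0.0361, 0.0235]
orientation: [0.924, -0.173, -0.336, -0.063]
contact_force: [-0.5, -0.0, -1.2]
opening: 0.0425
grasp_force: 0.0
```

Run:
```python
from h import *
import pickle
s=arm.get_state();p,im=cap("wrist","w4");pickle.dump((p,s),open("w4.pkl","wb"))
cv2.imwrite("pics/w4b.png",im[60:400,100:540])
```

```text
(no output)
```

View pics/w4b.png

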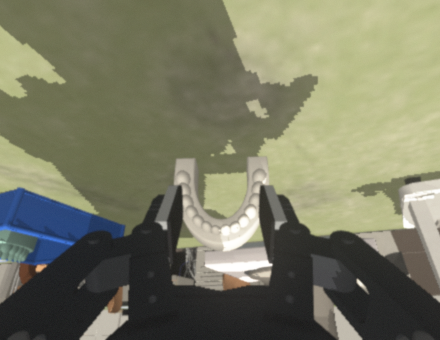

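The picture shows the cast still upright between and below the fingertips, with the tips standing off its teeth side. The pads did not reach it, so I'm checking the real tip geometry.

Run:
```python
from fit import *
np.set_printoptions(precision=4,suppress=True)
p,s=pickle.load(open("w4.pkl","rb"))
a,b=w(p,(275,220),0),w(p,(368,218),0);print("feet",a,b,(a+b)/2,np.linalg.norm(a-b))
T=R.from_quat(s["orientation"])
for z in(-.02,-.01,0,.008,.017):
    print(z,[proj(p,T.apply([x,y,z])+s["tool_pos"])[0].round(0) for y in(-.0212,.0212) for x in(-.011,.011)])
for d in(0,):
    r,o=pose("stand",(.539,-.0285,-.355));print("cast model base apex, teeth apex, feet",proj(p,r.apply([[-.0275,0,0],[-.024,0,.028],[.0275,.03,.0],[.0275,-.03,.0],[.0275,.03,.02],[.0275,-.03,.02]])+o))
print("cam",p["origin"])
```

```text
feet [ 0.5649 -0.0052] [ 0.5454 -0.0632] [ 0.5551 -0.0342] 0.06121139159253438
-0.02 [array([283., 285.]), array([281., 249.]), array([361., 285.]), array([363., 249.])]
-0.01 [array([285., 275.]), array([284., 241.]), array([359., 275.]), array([360., 241.])]
0 [array([287., 266.]), array([286., 233.]), array([356., 266.]), array([358., 233.])]
0.008 [array([289., 260.]), array([287., 228.]), array([355., 260.]), array([356., 228.])]
0.017 [array([290., 253.]), array([289., 222.]), array([353., 253.]), array([355., 222.])]
cast model base apex, teeth apex, feet [[322.071  312.3527]
 [321.4602 294.8177]
 [279.6567 230.87  ]
 [364.2802 230.3076]
 [275.3985 217.223 ]
 [367.8453 216.5466]]
cam [ 0.7078 -0.0931  0.0892]
```

```bash
python3 -c "
from h import *
cap('side','sA');cap('top','tA')"
```

>>> {"name": "servo_tool", "arguments": {"plan": [0,0,0,0,0,0,0,0,0,0,0,0,0,0,0,0,0,0,0,0,0,0,0,0,0,0,0,0]}}

```text
time: 5.82
tool_pos: [0.5589, -0.0361, 0.0235]
orientation: [0.924, -0.173, -0.336, -0.063]
contact_force: [0.2, 0.5, 0.5]
opening: 0.085
grasp_force: 0.0
```

Run:
```python
from h import *
np.set_printoptions(precision=0,suppress=True)
s=arm.get_state();T=R.from_quat(s["orientation"]);print(s["opening"],s["tool_pos"])
for n,k in(("side","s"),("top","t")):
    p,im=cap(n,k+"B");a=cv2.imread(f"pics/{k}A.png").astype(int)
    d=np.abs(a-im).max(2)>35;c=proj(p,s["tool_pos"])[0]
    k2=np.zeros_like(d);u,v=c.astype(int);k2[v-60:v+60,u-60:u+60]=1
    m=cv2.morphologyEx((d&k2).astype(np.uint8),cv2.MORPH_OPEN,np.ones((2,2)));nn,l,st,ce=cv2.connectedComponentsWithStats(m)
    print(n,"comps",[list(x) for x in st[1:] if x[4]>8])
    for z in(-.04,-.022,-.012,0,.017): print(z,"open",proj(p,T.apply([[x,y,z] for y in(-.05,.05) for x in(-.011,.011)])+s["tool_pos"]).ravel(),"half",proj(p,T.apply([[0,-.021,z],[0,.021,z]])+s["tool_pos"]).ravel())
```

```text
0.08504056503066851 [ 1. -0.  0.]
side comps [[np.int32(334), np.int32(203), np.int32(5), np.int32(5), np.int32(14)], [np.int32(350), np.int32(215), np.int32(9), np.int32(8), np.int32(33)], [np.int32(326), np.int32(216), np.int32(6), np.int32(7), np.int32(24)], [np.int32(325), np.int32(219), np.int32(14), np.int32(20), np.int32(116)], [np.int32(344), np.int32(228), np.int32(7), np.int32(7), np.int32(19)], [np.int32(332), np.int32(233), np.int32(8), np.int32(8), np.int32(28)], [np.int32(325), np.int32(245), np.int32(20), np.int32(9), np.int32(78)]]
-0.04 open [327. 216. 333. 220. 329. 233. 335. 237.] half [331. 223. 332. 230.]
-0.022 open [323. 220. 329. 224. 325. 237. 331. 241.] half [326. 227. 327. 234.]
-0.012 open [321. 222. 326. 226. 323. 240. 329. 244.] half [324. 229. 325. 236.]
0 open [318. 225. 324. 229. 320. 242. 326. 247.] half [322. 232. 322. 239.]
0.017 open [314. 229. 320. 233. 316. 246. 322. 251.] half [318. 236. 319. 243.]
top comps [[np.int32(333), np.int32(187), np.int32(6), np.int32(11), np.int32(43)], [np.int32(340), np.int32(188), np.int32(5), np.int32(5), np.int32(18)], [np.int32(345), np.int32(191), np.int32(3), np.int32(6), np.int32(16)], [np.int32(342), np.int32(200), np.int32(4), np.int32(4), np.int32(14)]]
-0.04 open [336. 206. 338. 202. 369. 219. 371. 214.] half [347. 208. 361. 213.]
-0.022 open [335. 211. 337. 206. 367. 224. 369. 219.] half [345. 212. 359. 218.]
-0.012 open [334. 213. 336. 209. 366. 226. 368. 222.] half [344. 215. 358. 220.]
0 open [333. 216. 335. 212. 365. 229. 367. 225.] half [343. 218. 357. 223.]
0.017 open [331. 221. 333. 216. 363. 233. 365. 229.] half [341. 222. 355. 227.]
```

Three measurements agree: the tips really lie about 22 mm behind the reported TCP when open and about 12 mm behind at 42 mm. That is the wrist depth, the side-view difference, and the missed contact. I'll advance about 27 mm further along the tool and close.

>>> {"name": "servo_tool", "arguments": {"plan": [0,0,0,0,0,0.25,0,0,0,0,0,0,0.45,0,0,0,0,0,0,0.6,0,0,0,0,0,0,0.68,0,0,0,0,0,0,0.68,0]}}

```text
time: 6.55
tool_pos: [0.5425, -0.0297, 0.0026]
orientation: [0.924, -0.173, -0.336, -0.063]
contact_force: [0.1, 0.2, 0.6]
opening: 0.0856
grasp_force: 0.0
```

>>> {"name": "servo_tool", "arguments": {"plan": [0,0,0,0,0,0,0.2,0,0,0,0,0,0,0.25,0,0,0,0,0,0,0.3,0,0,0,0,0,0,0.4,0,0,0,0,0,0,0.4]}}

```text
time: 7.18
tool_pos: [0.5434, -0.0301, 0.0034]
orientation: [0.924, -0.173, -0.335, -0.063]
contact_force: [4.1, -1.1, 5.4]
opening: 0.0545
grasp_force: 63.2
```

>>> {"name": "servo_tool", "arguments": {"plan": [0,0,0,-0.16,0,-0.2,0.5,0,0,0,-0.5,0,-0.6,0.5,0,0,0,-1,0,-1.2,0.5,0,0,0,-1.6,0,-1.9,0.5,0,0,0,-1.6,0,-1.9,0.5]}}

```text
time: 7.8
tool_pos: [0.5439, -0.03, 0.1059]
orientation: [0.925, -0.173, -0.333, -0.063]
contact_force: [-0.3, 1.1, -1.0]
opening: 0.0541
grasp_force: 62.2
```

Run:
```python
from h import *
import pickle
s=arm.get_state();p,im=cap("wrist","w5");pickle.dump((p,s),open("w5.pkl","wb"));print(s["tool_pos"],s["opening"],s["grasp_force"],s["contact_force"])
cv2.imwrite("pics/w5b.png",im[60:400,100:540])
```

```text
[ 0.54391923 -0.02998248  0.10588002] 0.054143183847269814 62.166811773204245 [-0.30099818  1.07519756 -1.01417788]
```

Run:
```python
from fit import *
np.set_printoptions(precision=1,suppress=True)
p,s=pickle.load(open("w5.pkl","rb"));i=cv2.imread("pics/w5.png");f=i.astype(float)
Tn=R.from_quat(s["orientation"])
Tp=R.from_quat([.924,-.173,-.335,-.063]);pp=np.array([.5434,-.0301,.0034])
r,o=pose("stand",(.539,-.0285,-.355))
rc=Tp.inv()*r;oc=Tp.inv().apply(o-pp);print("cast in tool: origin mm",oc*1000,"rotvec deg",rc.as_rotvec(degrees=True))
X=Tn.apply(rc.apply(UP)+oc)+s["tool_pos"]
q=proj(p,X);print("base bbox",q[:17].min(0),q[:17].max(0),"z18",q[17:34].min(0),q[17:34].max(0),"z30",q[34:].min(0),q[34:].max(0))
sat=(f.max(2)-f.min(2))/f.max(2).clip(1);m=((sat<.2)&(f.max(2)>85)).astype(np.uint8)
a=q.min(0).astype(int)-12;b=q.max(0).astype(int)+12;k=np.zeros_like(m);k[a[1]:b[1],a[0]:b[0]]=1;m&=k
m=cv2.morphologyEx(m,cv2.MORPH_OPEN,np.ones((3,3)));n,l,st,c=cv2.connectedComponentsWithStats(m);print(st[1:][st[1:,4]>50])
j=1+st[1:,4].argmax();
for v in range(a[1],b[1],5):
    u=np.nonzero(l[v]==j)[0]; print(v,(u.min(),u.max(),len(u)) if len(u) else None,end="; ")
cv2.imwrite("pics/w5c.png",np.hstack([cv2.resize(i[a[1]-40:b[1]+40,a[0]-40:b[0]+40],(400,400)),cv2.resize(cv2.cvtColor((l==j).astype(np.uint8)*255,8)[a[1]-40:b[1]+40,a[0]-40:b[0]+40],(400,400))]))
```

```text
cast in tool: origin mm [-19.    0.1 -15.5] rotvec deg [162.3  -0.5  75.9]
base bbox [269.6 248.4] [374.9 345.8] z18 [265.7 235.9] [378.1 341.9] z30 [267.4 226.1] [375.8 338.7]
[[  260   233   130   119 10928]
 [  253   247    13    28   210]]
214 None; 219 None; 224 None; 229 None; 234 (np.int64(278), np.int64(373), 36); 239 (np.int64(267), np.int64(389), 65); 244 (np.int64(267), np.int64(389), 77); 249 (np.int64(271), np.int64(389), 83); 254 (np.int64(269), np.int64(389), 86); 259 (np.int64(268), np.int64(389), 80); 264 (np.int64(268), np.int64(389), 96); 269 (np.int64(269), np.int64(389), 111); 274 (np.int64(268), np.int64(389), 106); 279 (np.int64(268), np.int64(374), 105); 284 (np.int64(268), np.int64(374), 105); 289 (np.int64(268), np.int64(373), 106); 294 (np.int64(268), np.int64(373), 104); 299 (np.int64(270), np.int64(374), 97); 304 (np.int64(270), np.int64(375), 106); 309 (np.int64(268), np.int64(377), 107); 314 (np.int64(263), np.int64(378), 110); 319 (np.int64(261), np.int64(379), 108); 324 (np.int64(260), np.int64(381), 101); 329 (np.int64(260), np.int64(381), 122); 334 (np.int64(261), np.int64(379), 115); 339 (np.int64(263), np.int64(378), 98); 344 (np.int64(264), np.int64(376), 76); 349 (np.int64(372), np.int64(375), 4); 354 None;
```

```bash
cat > path.py <<'E'
from fit import *
from kin import FK,IK
Tp=R.from_quat([.924,-.173,-.335,-.063]);pp=np.array([.5434,-.0301,.0034])
r,o=pose("stand",(.539,-.0285,-.355));rc=Tp.inv()*r;oc=Tp.inv().apply(o-pp)
E
python3 - <<'E'
from path import *
np.set_printoptions(precision=3,suppress=True)
q=arm.get_state()["joints"]
phi=1.4;rt=R.from_euler("z",phi)*rc.inv();ol=np.array([.58,.03,.001]);pl=ol-rt.apply(oc)
print("tool z dir at lay",rt.apply([0,0,1]),"tcp",pl)
for x in(-.011,.011): print("tip h",(rt.apply([x,0,-.014])+pl)[2])
print("body low",(rt.apply([[-.042,0,-.09],[-.042,0,-.25],[.08,0,-.153]])+pl)[:,2])
ref=None
for nm,p,ro in[("A",(.56,.0,.14),tool(.3,0)),("B",(.56,.02,.14),tool(.9,np.radians(25))),("C",pl+[0,0,.07],rt),("D",pl,rt)]:
    q,c=IK(np.array(p),ro,q);print(nm,q,"%.0e"%c,"wr",FK(q,1)[2]);ref=row(p,ro,ref)
E
```

```text
tool z dir at lay [ 0.12   0.758 -0.641] tcp [0.584 0.054 0.006]
tip h 0.006211310714279369
tip h 0.023096379952884712
body low [0.031 0.134 0.165]
A [-0.139  0.479  1.543 -0.     1.119  1.132] 6e-30 wr [ 0.56  -0.     0.465]
[-1.67  4.78 -4.6  -0.48 -0.85 -0.77] rows>= 0.8
B [-0.344  0.391  1.794  0.544  0.885 -0.008] 7e-24 wr [ 0.475 -0.088  0.435]
[ 0.94  3.03 -4.23  0.15 -0.48  0.  ] rows>= 0.3
C [-0.475  0.755  1.632  0.871  1.263 -0.799] 1e-18 wr [ 0.545 -0.193  0.284]
[ 2.29  3.05 -2.8   0.26 -0.05  1.89] rows>= 1.2
D [-0.475  0.873  1.642  0.907  1.183 -0.905] 4e-31 wr [ 0.545 -0.193  0.214]
[ 0.    0.    0.   -1.34  0.03  1.12] rows>= 1.1
```

>>> {"name": "servo_tool", "arguments": {"plan": [-1.67,4.78,-4.6,-0.48,-0.85,-0.77,0.5,-1.67,4.78,-4.6,-0.48,-0.85,-0.77,0.5,-1.67,4.78,-4.6,-0.48,-0.85,-0.77,0.5,-1.67,4.78,-4.6,-0.48,-0.85,-0.77,0.5,-1.67,4.78,-4.6,-0.48,-0.85,-0.77,0.5,-1.67,4.78,-4.6,-0.48,-0.85,-0.77,0.5,-1.67,4.78,-4.6,-0.48,-0.85,-0.77,0.5]}}

```text
time: 8.72
tool_pos: [0.5596, -0.0, 0.1378]
orientation: [0.989, 0.148, -0.003, -0.001]
contact_force: [0.5, 0.0, -0.8]
opening: 0.0542
grasp_force: 62.4
```

>>> {"name": "servo_tool", "arguments": {"plan": [0.94,3.03,-4.23,0.15,-0.48,0,0.5,0.94,3.03,-4.23,0.15,-0.48,0,0.5,0.94,3.03,-4.23,0.15,-0.48,0,0.5,0.94,3.03,-4.23,0.15,-0.48,0,0.5,0.94,3.03,-4.23,0.15,-0.48,0,0.5,0.94,3.03,-4.23,0.15,-0.48,0,0.5]}}

```text
time: 9.48
tool_pos: [0.5602, 0.0192, 0.1372]
orientation: [0.88, 0.423, 0.193, -0.096]
contact_force: [-0.3, 0.1, -2.4]
opening: 0.0543
grasp_force: 62.4
```

>>> {"name": "servo_tool", "arguments": {"plan": [2.29,3.05,-2.8,0.26,-0.05,1.89,0.5,2.29,3.05,-2.8,0.26,-0.05,1.89,0.5,2.29,3.05,-2.8,0.26,-0.05,1.89,0.5,2.29,3.05,-2.8,0.26,-0.05,1.89,0.5,2.29,3.05,-2.8,0.26,-0.05,1.89,0.5,2.29,3.05,-2.8,0.26,-0.05,1.89,0.5]}}

```text
time: 10.22
tool_pos: [0.5835, 0.0543, 0.0737]
orientation: [0.696, 0.58, 0.317, -0.28]
contact_force: [0.2, -0.1, -0.1]
opening: 0.0539
grasp_force: 62.5
```

Run:
```python
from path import *
phi=1.4;rt=R.from_euler("z",phi)*rc.inv();ol=np.array([.58,.03,.001]);pl=ol-rt.apply(oc)
s=arm.get_state();print(s["tool_pos"],s["contact_force"],s["opening"]);row(pl,rt)
print("cast z axis now",(R.from_quat(s["orientation"])*rc).apply([0,0,1]))
```

```text
[0.58352681 0.05434408 0.07365796] [ 0.20023279 -0.08387522 -0.12872418] 0.05385461840170891
[-0.02  0.01 -0.03 -1.31  0.05  1.08] rows>= 1.1
cast z axis now [5.73281042e-03 2.98516477e-04 9.99983523e-01]
```

>>> {"name": "servo_tool", "arguments": {"plan": [0,0,0,-0.6,0.03,0.5,0.5,0,0,0,-1.0,0.05,0.83,0.5,0,0,0,-1.16,0.05,0.96,0.5,0,0,0,-1.22,0.05,1.01,0.5,0,0,0,-1.22,0.05,1.01,0.5]}}

```text
time: 10.85
tool_pos: [0.5844, 0.0535, 0.0108]
orientation: [0.695, 0.581, 0.318, -0.28]
contact_force: [1.1, -0.4, -0.4]
opening: 0.0541
grasp_force: 62.5
```

>>> {"name": "servo_tool", "arguments": {"plan": [0,0,0,-0.02,0,0.016,0.5,0,0,0,-0.04,0,0.032,0.5,0,0,0,-0.06,0,0.048,0.5,0,0,0,-0.06,0,0.048,0.5]}}

```text
time: 11.35
tool_pos: [0.5841, 0.0535, 0.0073]
orientation: [0.695, 0.581, 0.318, -0.28]
contact_force: [-0.3, -0.0, -1.2]
opening: 0.054
grasp_force: 62.5
```

>>> {"name": "servo_tool", "arguments": {"plan": [0,0,0,-0.02,0,0.016,0.5,0,0,0,-0.03,0,0.024,0.5,0,0,0,-0.03,0,0.024,0.5]}}

```text
time: 11.72
tool_pos: [0.5841, 0.0535, 0.0059]
orientation: [0.695, 0.581, 0.318, -0.28]
contact_force: [-0.7, -0.0, 0.8]
opening: 0.0539
grasp_force: 62.7
```

>>> {"name": "servo_tool", "arguments": {"plan": [0,0,0,-0.02,0,0.016,0.5,0,0,0,-0.02,0,0.016,0.5]}}

```text
time: 11.98
tool_pos: [0.5841, 0.0535, 0.0058]
orientation: [0.695, 0.581, 0.319, -0.28]
contact_force: [-1.0, -1.8, 6.6]
opening: 0.0541
grasp_force: 63.4
```

>>> {"name": "servo_tool", "arguments": {"plan": [0,0,0,-0.02,0,0.016,0.5,0,0,0,-0.02,0,0.016,0.5]}}

```text
time: 12.22
tool_pos: [0.5842, 0.0536, 0.0058]
orientation: [0.694, 0.581, 0.32, -0.281]
contact_force: [-3.0, -3.1, 12.5]
opening: 0.0539
grasp_force: 64.1
```

>>> {"name": "servo_tool", "arguments": {"plan": [0,0,0,0.01,0,-0.008,0.33,0,0,0,0.01,0,-0.008,0.28,0,0,0,0.01,0,-0.008,0.1,0,0,0,0.01,0,-0.008,0,0,0,0,0.01,0,-0.008,0,0,0,0,0.01,0,-0.008,0]}}

```text
time: 12.98
tool_pos: [0.584, 0.0535, 0.0042]
orientation: [0.695, 0.581, 0.318, -0.28]
contact_force: [0.5, 0.3, 0.3]
opening: 0.0854
grasp_force: 0.0
```

Run:
```python
from path import *
phi=1.4;rt=R.from_euler("z",phi)*rc.inv();s=arm.get_state();print(s["contact_force"],s["opening"],s["tool_pos"])
z=rt.apply([0,0,1]);a=row(s["tool_pos"]-.11*z,rt); row((.56,.02,.22),tool(.5,0),a)
```

```text
[0.4914964  0.28288621 0.31815285] 0.08539987229886493 [0.58401166 0.05348024 0.00421619]
[-0.02 -0.   -0.02  0.   -0.01 -2.75] rows>= 1.8
[-2.91 -5.78  5.97  3.54 -0.53 -1.41] rows>= 2.5
```

>>> {"name": "servo_tool", "arguments": {"plan": [0,0,0,0,0,-1.0,0,0,0,0,0,0,-2.75,0,0,0,0,0,0,-2.75,0,0,0,0,0,0,-2.75,0]}}

```text
time: 13.48
tool_pos: [0.571, -0.0301, 0.0746]
orientation: [0.695, 0.58, 0.318, -0.28]
contact_force: [-0.8, 1.2, 0.2]
opening: 0.0853
grasp_force: 0.0
```

Run:
```python
from path import *
s=arm.get_state();q=s["joints"];print(q.round(2),s["tool_pos"])
P=np.array([.54,.03,.17]);print(IK(P,tool(2.97),[ -.15,.4,1.5,0,1.2,-1.5]));b=row(P,tool(2.97))
R0=R.from_quat(s["orientation"]);rv=(R0.inv()*tool(2.97)).as_rotvec()
for f in(.25,.5,.75,1):
    q,c=IK(s["tool_pos"]+f*(P-s["tool_pos"]),R0*R.from_rotvec(rv*f),q);print(q.round(2),"%.0e"%c)
```

```text
[-0.61  0.78  1.56  0.78  1.36 -0.83] [ 0.57103091 -0.03010645  0.07464493]
(array([-8.86677162e-02,  4.15458060e-01,  1.55785262e+00, -3.32749912e-11,
        1.16828198e+00, -1.48787139e+00]), np.float64(4.019347597029682e-18))
[  4.8   -5.   -10.51   2.68  -1.07  -0.48] rows>= 1.9
[-0.49  0.71  1.48  0.58  1.39 -0.98] 5e-21
[-0.36  0.62  1.45  0.39  1.38 -1.15] 5e-29
[-0.23  0.52  1.48  0.19  1.3  -1.32] 8e-25
[-0.09  0.42  1.56 -0.    1.17 -1.49] 6e-22
```

>>> {"name": "servo_tool", "arguments": {"plan": [1.2,-1.25,-2.63,0.67,-0.27,-0.12,0,2.4,-2.5,-5.25,1.34,-0.54,-0.24,0,3.6,-3.75,-7.88,2.0,-0.8,-0.36,0,4.8,-5,-10.51,2.68,-1.07,-0.48,0,4.8,-5,-10.51,2.68,-1.07,-0.48,0,4.8,-5,-10.51,2.68,-1.07,-0.48,0,4.8,-5,-10.51,2.68,-1.07,-0.48,0,4.8,-5,-10.51,2.68,-1.07,-0.48,0,4.8,-5,-10.51,2.68,-1.07,-0.48,0,4.8,-5,-10.51,2.68,-1.07,-0.48,0]}}

```text
time: 14.72
tool_pos: [0.5386, 0.0323, 0.169]
orientation: [0.083, 0.997, -0.0, -0.001]
contact_force: [0.9, 0.9, -0.4]
opening: 0.0854
grasp_force: 0.0
```

Run:
```python
from path import *
np.set_printoptions(precision=4,suppress=True)
s=arm.get_state();print(s["tool_pos"],s["orientation"],abs(s["dq"]).max());row((.54,.03,.17),tool(2.97))
p,im=cap("wrist","w6");pickle.dump((p,s),open("w6.pkl","wb"))
f=im.astype(float);sat=(f.max(2)-f.min(2))/f.max(2).clip(1)
q=proj(p,R.from_euler("z",1.4).apply(UP)+[.58,.03,0]);print("pred bbox",q.min(0),q.max(0))
a=q.min(0).astype(int)-15;b=q.max(0).astype(int)+15
m=((sat<.2)&(f.max(2)>85)).astype(np.uint8);k=np.zeros_like(m);k[max(a[1],0):b[1],a[0]:b[0]]=1;m&=k;m=cv2.morphologyEx(m,cv2.MORPH_OPEN,np.ones((3,3)))
n,l,st,c=cv2.connectedComponentsWithStats(m);j=1+st[1:,4].argmax();print(st[j],np.percentile(sat[k>0],[10,50,90]))
o=(l==j).astype(np.uint8);cv2.imwrite("pics/m6.png",o*255);cv2.drawContours(o,[cv2.convexHull(np.vstack(cv2.findContours(o,0,2)[0]))],-1,1,-1)
for y in(1.2,1.55): print(fit(UP,"flat",[.58,.03,y],[(p,o.astype(np.float32))]))
pm=(bluem(im)).astype(np.uint8);n,l,st,c=cv2.connectedComponentsWithStats(pm);j=1+st[1:,4].argmax();o=(l==j).astype(np.uint8);print("pan",st[j]);cv2.drawContours(o,[cv2.convexHull(np.vstack(cv2.findContours(o,0,2)[0]))],-1,1,-1)
print(fit(PAN,"flat",[.5,.2,.08],[(p,o.astype(np.float32))]))
cv2.imwrite("pics/w6b.png",im)
```

```text
[0.5386 0.0323 0.169 ] [ 0.0825  0.9966 -0.0002 -0.0013] 0.24219722505670926
[-0.   -0.02  0.05 -0.04 -0.05 -0.03] rows>= 0.0
pred bbox [299.5491 191.8737] [348.9158 246.3849]
[ 300  193   50   53 1567] [0.0935 0.2663 0.2917]
(array([0.5796, 0.0309, 1.3799]), np.float64(0.09472700208425522))
(array([0.5796, 0.0309, 1.3803]), np.float64(0.09481196105480194))
pan [ 399   48  149  152 6789]
(array([0.5021, 0.1975, 0.087 ]), np.float64(0.060052916407585144))
```

Run:
```python
from path import *
np.set_printoptions(precision=4,suppress=True)
a=row((.5796,.031,.05),tool(2.952)); row((.5796,.031,-.005),tool(2.952),a)
pc=(.501,.1985);yaw=.083
for n in("w6","w1"):
    p,_=pickle.load(open(n+".pkl","rb"));im=cv2.imread(f"pics/{n}.png");hsv=cv2.cvtColor(im,cv2.COLOR_BGR2HSV)
    q=proj(p,R.from_euler("z",yaw).apply([[x,y,.03] for x in(-.05,.05) for y in(-.06,.06)])+[*pc,0])
    k=np.zeros(im.shape[:2],np.uint8);cv2.fillConvexPoly(k,cv2.convexHull(q.astype(np.int32)),1)
    h,s,v=cv2.split(hsv);m=(k>0)&(((h>35)&(h<95))&(v>70));m=cv2.morphologyEx(m.astype(np.uint8),cv2.MORPH_OPEN,np.ones((3,3)))
    ys,xs=np.nonzero(m);loc=np.array([R.from_euler("z",-yaw).apply(np.r_[w(p,(u,vv),.025)-pc,0])[:2] for u,vv in zip(xs,ys)])
    print(n,len(xs),"green local x,y range (z=25)",np.percentile(loc,[1,99],axis=0).ravel())
```

```text
[-0.01 -0.01  0.18 -1.03  0.14  2.98] rows>= 2.0
[0.   0.   0.   0.   0.   1.37] rows>= 0.9
w6 2330 green local x,y range (z=25) [-0.0241 -0.0009  0.0264  0.0599]
w1 1048 green local x,y range (z=25) [-0.0221 -0.0015  0.0299  0.0596]
```

>>> {"name": "servo_tool", "arguments": {"plan": [0,0,0.18,-1.03,0.14,1.5,0,0,0,0.18,-1.03,0.14,2.98,0,0,0,0.18,-1.03,0.14,2.98,0,0,0,0.18,-1.03,0.14,3.6,0,0,0,0.18,-1.03,0.14,4.1,0,0,0,0.18,-1.03,0.14,4.35,0,0,0,0.18,-1.03,0.14,4.35,0]}}

```text
time: 15.65
tool_pos: [0.5815, 0.0285, -0.0031]
orientation: [0.098, 0.995, 0.0, -0.0]
contact_force: [-1.0, 0.4, 0.8]
opening: 0.085
grasp_force: 0.0
```

>>> {"name": "servo_tool", "arguments": {"plan": [0,0,0,0,0,0,0.15,0,0,0,0,0,0,0.25,0,0,0,0,0,0,0.32,0,0,0,0,0,0,0.45,0,0,0,0,0,0,0.45]}}

```text
time: 16.27
tool_pos: [0.5816, 0.0287, -0.0029]
orientation: [0.098, 0.995, 0.0, 0.0]
contact_force: [-1.9, 1.4, 6.7]
opening: 0.0518
grasp_force: 62.5
```

Run:
```python
from path import *
a=row((.582,.0285,.08),tool(2.945));a=row((.53,.14,.20),tool(2.4),a)
print(IK(np.array([.53,.14,.20]),tool(2.4),[0.1,.4,1.5,0,1.2,-.8]))
```

```text
[ 0.    0.    0.01 -0.01 -0.   -2.07] rows>= 1.3
[ 0.    0.    3.9   1.82  2.48 -3.  ] rows>= 2.7
(array([ 1.16031185e-01,  4.00773751e-01,  1.49255909e+00,  2.65186618e-16,
        1.24825981e+00, -7.13172489e-01]), np.float64(6.883119546844428e-29))
```

>>> {"name": "servo_tool", "arguments": {"plan": [0,0,0,0,0,-0.2,0.5,0,0,0,0,0,-1.0,0.5,0,0,0,0,0,-2.07,0.5,0,0,1.3,0.6,0.8,-3.1,0.5,0,0,2.6,1.2,1.6,-4.1,0.5,0,0,3.9,1.81,2.48,-5.07,0.5,0,0,3.9,1.81,2.48,-5.07,0.5,0,0,3.9,1.81,2.48,-5.07,0.5,0,0,3.9,1.81,2.48,-5.07,0.5]}}

```text
time: 17.4
tool_pos: [0.5294, 0.1389, 0.1975]
orientation: [0.362, 0.932, -0.001, -0.002]
contact_force: [0.7, -0.2, -1.7]
opening: 0.0522
grasp_force: 63.0
```

```bash
cat > meas.py <<'E'
from path import *
np.set_printoptions(precision=4,suppress=True)
def pan(p,im,v0=(.5,.2,.08)):
    pm=bluem(im).astype(np.uint8);n,l,st,c=cv2.connectedComponentsWithStats(pm);k=np.argsort(-st[1:,4])[:3]+1
    o=np.isin(l,[j for j in k if st[j,4]>200 and np.hypot(*(c[j]-proj(p,[*v0[:2],.015])[0]))<90]).astype(np.uint8)
    cv2.drawContours(o,[cv2.convexHull(np.vstack(cv2.findContours(o,0,2)[0]))],-1,1,-1)
    return fit(PAN,"flat",list(v0),[(p,o.astype(np.float32))])
E
python3 - <<'E'
from meas import *
s=arm.get_state();print(s["tool_pos"],s["orientation"],abs(s["dq"]).max(),s["opening"])
p,im=cap("wrist","w7");pickle.dump((p,s),open("w7.pkl","wb"))
print("pan",pan(p,im))
# cast in hand: free offset along tool x and z
T=R.from_quat(s["orientation"]);f=im.astype(float);sat=(f.max(2)-f.min(2))/f.max(2).clip(1)
rcl=R.from_matrix(np.array([[0,1,0],[-1,0,0],[0,0,1]]).T) # placeholder
az=np.arctan2(T.apply([1,0,0])[1],T.apply([1,0,0])[0]);rcast=R.from_euler("z",az-np.pi/2)
for dx in(0,.0024,.005):
    o=T.apply([dx,0,.003])+s["tool_pos"];q=proj(p,rcast.apply(UP)+o);print(dx,"bbox",q.min(0),q.max(0))
a=q.min(0).astype(int)-20;b=q.max(0).astype(int)+15
m=((sat<.2)&(f.max(2)>85)).astype(np.uint8);k=np.zeros_like(m);k[max(a[1],0):b[1],a[0]:b[0]]=1;m&=k;m=cv2.morphologyEx(m,cv2.MORPH_OPEN,np.ones((3,3)))
n,l,st,c=cv2.connectedComponentsWithStats(m);print(st[1:][st[1:,4]>60])
cv2.imwrite("pics/w7b.png",cv2.resize(im[60:360,120:520],(800,600)))
E
```

```text
[0.5294 0.1389 0.1975] [ 0.3619  0.9322 -0.0008 -0.0015] 0.007218565931940177 0.0522293071035569
pan (array([0.5026, 0.1992, 0.0807]), np.float64(0.03823918104171753))
0 bbox [266.26   201.5049] [375.1771 317.6601]
0.0024 bbox [265.9764 197.5324] [375.4726 313.9576]
0.005 bbox [265.6658 193.1879] [375.7964 309.9054]
[[ 270  201  105  117 7587]
 [ 245  247   22   45  389]
 [ 375  247   15   45  285]]
```

Run:
```python
from meas import *
a=row((.5048,.1664,.07),tool(1.652));row((.5048,.1664,.04),tool(1.652),a)
print(IK(np.array([.5048,.1664,.0]),tool(1.652),[0.1,.4,1.5,0,1.2,-.1]))
```

```text
[-0.02 -0.01  5.36  0.91  0.1   3.19] rows>= 2.1
[0.   0.   0.   0.   0.   0.75] rows>= 0.5
(array([ 0.1717,  0.6303,  1.752 , -0.    ,  0.7593,  0.0905]), np.float64(3.6598344336214016e-23))
```

>>> {"name": "servo_tool", "arguments": {"plan": [0,0,1.3,0.3,0.03,0.6,0.5,0,0,2.7,0.6,0.06,1.2,0.5,0,0,4,0.91,0.1,1.8,0.5,0,0,5.36,0.91,0.1,2.5,0.5,0,0,5.36,0.91,0.1,3.19,0.5,0,0,5.36,0.91,0.1,3.19,0.5,0,0,5.36,0.91,0.1,3.19,0.5,0,0,5.36,0.91,0.1,3.19,0.5]}}

```text
time: 18.45
tool_pos: [0.5063, 0.1674, 0.0725]
orientation: [0.678, 0.735, 0.001, 0.0]
contact_force: [-0.2, -0.1, -1.2]
opening: 0.0521
grasp_force: 63.0
```

Run:
```python
from meas import *
s=arm.get_state();print(s["tool_pos"],abs(s["dq"]).max())
p,im=cap("wrist","w8");pickle.dump((p,s),open("w8.pkl","wb"))
print("pan",pan(p,im,(.5022,.1988,.081)))
row((.5048,.1664,.0),tool(1.652))
b=im.copy();r=R.from_euler("z",.081)
for L in([[-.057,-.066,.03],[.057,-.066,.03],[.057,.066,.03],[-.057,.066,.03]],):
    cv2.polylines(b,[proj(p,r.apply(L)+[.5022,.1988,0]).astype(np.int32)],True,(0,0,255),1)
cv2.imwrite("pics/w8b.png",cv2.resize(b[100:400,120:520],(800,600)))
```

```text
[0.5063 0.1674 0.0725] 0.004074876383484169
pan (array([0.5022, 0.1988, 0.0812]), np.float64(0.07480964809656143))
[ 0.01 -0.    0.01 -0.02 -0.04  1.81] rows>= 1.2
```

View pics/w8b.png

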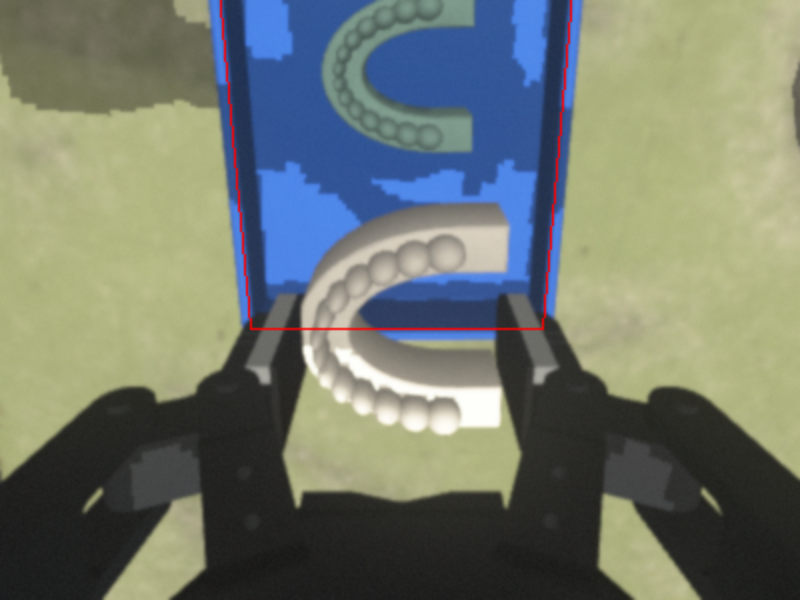

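The hover view shows the red pan outline matching the rim, the white cast with its front to the left (the robot side), and the green cast's near flank at crop v≈152. Both finger tips clear the near and far walls.

Run:
```python
from meas import *
p,s=pickle.load(open("w8.pkl","rb"))
for z in(.003,.02,.03):
  for u,v in((440,152),(470,152),(420,328)):
    q=w(p,(120+u/2,100+v/2),z)-[.5022,.1988];print(z,(u,v),R.from_euler("z",-.081).apply([*q,0])[:2])
# white cast flanks: heel upper corner (497,204) lower (500,427), at base z = tcp+.003
for z in(.0755,.09):
  print(z,[R.from_euler("z",-.081).apply([*(w(p,(120+u/2,100+v/2),z)-[.5022,.1988]),0])[:2] for u,v in((497,204),(507,225),(500,427))])
```

```text
0.003 (440, 152) [ 0.0172 -0.0011]
0.003 (470, 152) [ 0.0292 -0.0011]
0.003 (420, 328) [ 0.01   -0.0809]
0.02 (440, 152) [0.016  0.0027]
0.02 (470, 152) [0.0271 0.0027]
0.02 (420, 328) [ 0.0094 -0.071 ]
0.03 (440, 152) [0.0153 0.0049]
0.03 (470, 152) [0.0259 0.0049]
0.03 (420, 328) [ 0.009  -0.0652]
0.0755 [array([0.0282, 0.0003]), array([ 0.0314, -0.0059]), array([ 0.0331, -0.0744])]
0.09 [array([0.0256, 0.005 ]), array([ 0.0285, -0.0006]), array([ 0.03  , -0.0625])]
```

>>> {"name": "servo_tool", "arguments": {"plan": [0,0,0,-0.03,-0.04,0,0.5,0,0,0,-0.03,-0.04,0.5,0.5,0,0,0,-0.03,-0.04,0.8,0.5,0,0,0,-0.03,-0.04,1.0,0.5,0,0,0,-0.03,-0.04,1.2,0.5,0,0,0,-0.03,-0.04,1.2,0.5]}}

```text
time: 19.25
tool_pos: [0.5036, 0.1661, 0.0229]
orientation: [0.678, 0.735, -0.001, -0.001]
contact_force: [-0.6, 0.2, -0.6]
opening: 0.0523
grasp_force: 63.1
```

>>> {"name": "servo_tool", "arguments": {"plan": [0,0,0,0,0,0.15,0.5,0,0,0,0,0,0.3,0.5,0,0,0,0,0,0.4,0.5,0,0,0,0,0,0.4,0.5]}}

```text
time: 19.75
tool_pos: [0.5037, 0.1661, 0.007]
orientation: [0.678, 0.735, -0.001, -0.001]
contact_force: [0.6, 0.7, -0.9]
opening: 0.0519
grasp_force: 63.1
```

No contact with the walls. The remaining distance is about 7 mm.

>>> {"name": "servo_tool", "arguments": {"plan": [0,0,0,0,0,0.04,0.5,0,0,0,0,0,0.08,0.5,0,0,0,0,0,0.11,0.5,0,0,0,0,0,0.11,0.5]}}

```text
time: 20.25
tool_pos: [0.5038, 0.1662, 0.0029]
orientation: [0.678, 0.735, -0.0, -0.0]
contact_force: [0.2, 0.0, -1.5]
opening: 0.052
grasp_force: 63.1
```

>>> {"name": "servo_tool", "arguments": {"plan": [0,0,0,0,0,0.025,0.5,0,0,0,0,0,0.04,0.5,0,0,0,0,0,0.04,0.5]}}

```text
time: 20.62
tool_pos: [0.5039, 0.1662, 0.0014]
orientation: [0.678, 0.735, -0.0, -0.0]
contact_force: [-0.2, -0.6, -1.5]
opening: 0.0519
grasp_force: 63.1
```

>>> {"name": "servo_tool", "arguments": {"plan": [0,0,0,0,0,0.025,0.5,0,0,0,0,0,0.03,0.5,0,0,0,0,0,0.03,0.5]}}

```text
time: 21.0
tool_pos: [0.5039, 0.1662, 0.0002]
orientation: [0.678, 0.735, -0.0, -0.0]
contact_force: [0.6, -0.4, -1.1]
opening: 0.0521
grasp_force: 63.1
```

>>> {"name": "servo_tool", "arguments": {"plan": [0,0,0,0,0,0.025,0.5,0,0,0,0,0,0.025,0.5]}}

```text
time: 21.25
tool_pos: [0.504, 0.1662, 0.0001]
orientation: [0.678, 0.736, -0.0, -0.0]
contact_force: [-3.7, -0.6, 7.5]
opening: 0.0523
grasp_force: 64.0
```

>>> {"name": "servo_tool", "arguments": {"plan": [0,0,0,0,0,-0.01,0.36,0,0,0,0,0,-0.01,0.3,0,0,0,0,0,-0.01,0.22,0,0,0,0,0,-0.01,0.22,0,0,0,0,0,-0.01,0.22]}}

```text
time: 21.88
tool_pos: [0.5039, 0.1662, -0.0005]
orientation: [0.678, 0.735, -0.0, -0.0]
contact_force: [-0.8, -0.2, -0.0]
opening: 0.0662
grasp_force: 0.0
```

>>> {"name": "servo_tool", "arguments": {"plan": [0,0,0,0,0,-0.3,0.22,0,0,0,0,0,-0.8,0.22,0,0,0,0,0,-2,0.22,0,0,0,0,0,-3,0.22,0,0,0,0,0,-3.5,0.22,0,0,0,0,0,-3.5,0.22,0,0,0,0,0,-3.5,0.22]}}

```text
time: 22.75
tool_pos: [0.5034, 0.1661, 0.139]
orientation: [0.678, 0.735, -0.001, -0.001]
contact_force: [0.4, -0.2, -0.3]
opening: 0.0666
grasp_force: 0.0
```

Run:
```python
from meas import *
s=arm.get_state();print(s["tool_pos"],s["time"])
p,im=cap("wrist","w9");pickle.dump((p,s),open("w9.pkl","wb"))
v,c=pan(p,im,(.5022,.1988,.081));print("pan",v,c)
f=im.astype(float);sat=(f.max(2)-f.min(2))/f.max(2).clip(1)
q=proj(p,R.from_euler("z",v[2]).apply(UP)+[.504,.1662,.003]);print(q.min(0),q.max(0));a=q.min(0).astype(int)-12;b=q.max(0).astype(int)+12
m=((sat<.25)&(f.max(2)>85)).astype(np.uint8);k=np.zeros_like(m);k[a[1]:b[1],a[0]:b[0]]=1;m=cv2.morphologyEx(m&k,cv2.MORPH_OPEN,np.ones((3,3)))
n,l,st,_=cv2.connectedComponentsWithStats(m);j=1+st[1:,4].argmax();print(st[j]);o=(l==j).astype(np.uint8);cv2.drawContours(o,[cv2.convexHull(np.vstack(cv2.findContours(o,0,2)[0]))],-1,1,-1)
U=UP+[0,0,.003];r,c=fit(U,"flat",[.504,.166,.08],[(p,o.astype(np.float32))]);print("white",r,c,"in pan",R.from_euler("z",-v[2]).apply([*(r[:2]-v[:2]),0]))
```

```text
[0.5034 0.1661 0.139 ] 22.75
pan [0.5022 0.1988 0.0944] 0.047385599464178085
[293.2091 161.7797] [350.1461 223.9241]
[ 294  149   57   73 2317]
white [0.5034 0.1731 0.0827] 0.14648987352848053 in pan [-0.0012 -0.0258  0.    ]
```

Run:
```python
from meas import *
a=1.653;r=R.from_euler("z",.083);W=lambda y,z:r.apply([0,y,z])+[.5022,.1988,0]
A=row(W(.115,.10),tool(a));B=row(W(.115,-.004),tool(a),A);C=row(W(.069+.011-.1,-.004),tool(a),B);print(A[0],B[0],C[0])
q,_=IK(B[0],tool(a),[.4,.6,1.7,0,.8,.3]);print(q)
```

```text
[-0.02 -0.   -0.    3.69  0.04  0.96] rows>= 2.4
[0.  0.  0.  0.  0.  2.6] rows>= 1.7
[ 0.    0.    0.   -3.37  0.    0.  ] rows>= 2.2
[0.4927 0.3134 0.1   ] [ 0.4927  0.3134 -0.004 ] [ 0.5039  0.1789 -0.004 ]
[ 0.4331  0.7038  1.599  -0.      0.8388  0.3509]
```

>>> {"name": "servo_tool", "arguments": {"plan": [0,0,0,1.5,0,0,0.12,0,0,0,3.69,0.04,0,0.12,0,0,0,3.69,0.04,0,0.12,0,0,0,3.69,0.04,1,0.12,0,0,0,3.69,0.04,2,0.12,0,0,0,3.69,0.04,3,0.12,0,0,0,3.69,0.04,3.4,0.12,0,0,0,3.69,0.04,3.56,0.12,0,0,0,3.69,0.04,3.56,0.12]}}

```text
time: 23.92
tool_pos: [0.4939, 0.3136, -0.0023]
orientation: [0.678, 0.735, 0.0, -0.0]
contact_force: [0.5, 0.4, 0.5]
opening: 0.0746
grasp_force: 0.0
```

>>> {"name": "servo_tool", "arguments": {"plan": [0,0,0,-0.25,0,0,0.12,0,0,0,-0.5,0,0,0.12,0,0,0,-0.7,0,0,0.12,0,0,0,-0.9,0,0,0.12,0,0,0,-1.1,0,0,0.12,0,0,0,-1.3,0,0,0.12,0,0,0,-1.5,0,0,0.12,0,0,0,-1.7,0,0,0.12,0,0,0,-1.9,0,0,0.12,0,0,0,-2.1,0,0,0.12]}}

```text
time: 25.18
tool_pos: [0.5005, 0.2298, -0.0025]
orientation: [0.677, 0.736, 0.0, -0.0]
contact_force: [-0.2, 5.2, 1.9]
opening: 0.0753
grasp_force: 2.7
```

>>> {"name": "servo_tool", "arguments": {"plan": [0,0,0,-0.2,0,0,0.12,0,0,0,-0.45,0,0,0.12,0,0,0,-0.7,0,0,0.12,0,0,0,-0.95,0,0,0.12,0,0,0,-1.2,0,0,0.12,0,0,0,-1.45,0,0,0.12,0,0,0,-1.7,0,0,0.12,0,0,0,-1.95,0,0,0.12,0,0,0,-2.2,0,0,0.12,0,0,0,-2.45,0,0,0.12]}}

```text
time: 26.42
tool_pos: [0.5083, 0.132, -0.0025]
orientation: [0.678, 0.736, 0.0, -0.0]
contact_force: [-0.9, 6.4, 3.2]
opening: 0.075
grasp_force: 2.9
```

>>> {"name": "servo_tool", "arguments": {"plan": [0,0,0,-0.25,0,0,0.12,0,0,0,-0.5,0,0,0.12,0,0,0,-0.75,0,0,0.12,0,0,0,-1.0,0,0,0.12,0,0,0,-1.2,0,0,0.12,0,0,0,-1.35,0,0,0.12,0,0,0,-1.45,0,0,0.12,0,0,0,-1.5,0,0,0.12,0,0,0,-1.5,0,0,0.12]}}

```text
time: 27.55
tool_pos: [0.5131, 0.0722, -0.0026]
orientation: [0.678, 0.735, -0.0, -0.0]
contact_force: [-0.2, 3.2, 3.1]
opening: 0.0751
grasp_force: 2.1
```

```bash
cat > look.py <<'E'
from meas import *
import sys
n,c,x,y=sys.argv[1],sys.argv[2],float(sys.argv[3]),float(sys.argv[4])
s=arm.get_state();print(s["time"],s["tool_pos"],s["contact_force"])
p,im=cap(c,n);pickle.dump((p,s),open(n+".pkl","wb"));v,e=pan(p,im,(x,y,.08));print("pan",v,"cost",e)
f=im.astype(float);sat=(f.max(2)-f.min(2))/f.max(2).clip(1)
# white pixels inside pan, in pan frame at z=.025
q=proj(p,R.from_euler("z",v[2]).apply([[a,b,.03] for a in(-.05,.05) for b in(-.064,.064)])+[v[0],v[1],0]);k=np.zeros(im.shape[:2],np.uint8);cv2.fillConvexPoly(k,cv2.convexHull(q.astype(np.int32)),1)
for nm,m in(("white",(sat<.2)&(f.max(2)>110)),("green",(f[:,:,1]>f[:,:,0])&(sat>.15)&(f.max(2)>80)&(f[:,:,0]>f[:,:,2]*.9))):
    m=cv2.morphologyEx((m&(k>0)).astype(np.uint8),cv2.MORPH_OPEN,np.ones((2,2)));ys,xs=np.nonzero(m)
    if len(xs)>20:
        L=R.from_euler("z",-v[2]).apply([[*(w(p,(a,b),.025)-v[:2]),0] for a,b in zip(xs,ys)]);print(nm,len(xs),"x,y 2%,98%",np.percentile(L[:,:2],[2,98],axis=0).ravel())
E
python3 look.py t1 top .52 -.03
```

```text
27.55 [ 0.5131  0.0722 -0.0026] [-0.1991  3.2446  3.0984]
pan [ 0.5192 -0.0109  0.0224] cost 1.0043103694915771
white 675 x,y 2%,98% [-0.0483 -0.0548  0.0499  0.0626]
```

>>> {"name": "servo_tool", "arguments": {"plan": [0,0,0,-0.2,0,0,0.12,0,0,0,-0.4,0,0,0.12,0,0,0,-0.52,0,0,0.12,0,0,0,-0.52,0,0,0.12,0,0,0,0,0,0,0.12,0,0,0,0.1,0,-1,0.12,0,0,0,0.1,0,-2.5,0.12,0,0,0,0.1,0,-4,0.12,0,0,0,0.1,0,-4,0.12]}}

```text
time: 28.72
tool_pos: [0.5156, 0.0756, 0.1616]
orientation: [0.677, 0.736, 0.003, 0.003]
contact_force: [0.2, 0.3, -0.2]
opening: 0.0749
grasp_force: 0.0
```

```bash
python3 look.py w10 wrist .52 -.03
python3 - <<'E'
from meas import *
b=.065;t=tool(b)
s=arm.get_state();q=s["joints"];print(q.round(2))
x,y=.5215,-.03
P=R.from_euler("z",b).apply([-.06-.011-.03,0,0])+[x,y,.10]
print(P,IK(P,t,[-.2,.3,1.8,0,1,1.5]));A=row(P,t)
E
```

```text
28.725 [0.5156 0.0756 0.1616] [ 0.2398  0.2581 -0.1674]
pan [ 0.5208 -0.044   0.0954] cost 0.16745544970035553
white 2061 x,y 2%,98% [-0.0227 -0.0424  0.0266  0.0579]
green 867 x,y 2%,98% [-0.0206  0.0202  0.0264  0.0593]
[-0.    0.39  1.64 -0.    1.11 -0.08]
[ 0.4207 -0.0366  0.1   ] (array([-0.2717,  0.3112,  1.9602, -0.    ,  0.8702,  1.2341]), np.float64(1.793714853705052e-30))
[ 0.02 -0.01 11.37 -2.6  -2.56  1.46] rows>= 2.5
```

>>> {"name": "servo_tool", "arguments": {"plan": [0,0,1.3,-0.4,-0.4,0,0.12,0,0,2.6,-0.8,-0.8,0,0.12,0,0,3.9,-1.2,-1.2,0,0.12,0,0,5.2,-1.6,-1.6,0,0.12,0,0,6.5,-2,-2,0,0.12,0,0,7.8,-2.4,-2.4,0,0.12,0,0,9.1,-2.6,-2.56,0,0.12,0,0,10.4,-2.6,-2.56,0.5,0.12,0,0,11.37,-2.6,-2.56,1.46,0.12,0,0,11.37,-2.6,-2.56,1.46,0.12]}}

```text
time: 30.02
tool_pos: [0.4163, -0.0354, 0.0958]
orientation: [0.999, 0.033, -0.005, -0.001]
contact_force: [0.9, 0.3, 1.0]
opening: 0.0753
grasp_force: 0.0
```

```bash
python3 look.py w11 wrist .52 -.03;python3 - <<'E'
from meas import *
b=.065;t=tool(b)
P=R.from_euler("z",b).apply([-.06-.011-.03,0,0])+[.5215,-.03,-.003];A=row(P,t)
E
```

```text
30.025 [ 0.4163 -0.0354  0.0958] [0.8872 0.2802 0.985 ]
pan [ 0.5197 -0.0277  0.0858] cost 0.010655851103365421
white 6171 x,y 2%,98% [-0.0247 -0.0576  0.0246  0.0565]
green 3188 x,y 2%,98% [-0.0229  0.0049  0.0252  0.0579]
[-0.01  0.04  0.02  0.09  0.03  2.51] rows>= 1.6
```

>>> {"name": "servo_tool", "arguments": {"plan": [0,0.04,0.02,0.05,0.03,1.3,0.12,0,0.04,0.02,0.05,0.03,2.1,0.12,0,0.04,0.02,0.05,0.03,2.48,0.12,0,0.04,0.02,0.05,0.03,2.48,0.12,0,0.04,0.02,0.3,0.03,2.48,0.12,0,0.04,0.02,0.55,0.03,2.48,0.12,0,0.04,0.02,0.75,0.03,2.48,0.12,0,0.04,0.02,0.95,0.03,2.48,0.12,0,0.04,0.02,1.15,0.03,2.48,0.12,0,0.04,0.02,1.35,0.03,2.48,0.12]}}

```text
time: 31.32
tool_pos: [0.4709, -0.033, -0.0004]
orientation: [1.0, 0.032, -0.001, -0.001]
contact_force: [-8.4, -1.0, 7.6]
opening: 0.0748
grasp_force: 4.6
```

```bash
python3 look.py w12 wrist .54 -.028;python3 - <<'E'
from meas import *
A=row((.5527,-.0265,-.003),tool(.065))
E
```

```text
31.325 [ 0.4709 -0.033  -0.0004] [-8.4329 -0.9558  7.6199]
pan [ 0.5405 -0.0255  0.0647] cost 0.5526825785636902
white 18258 x,y 2%,98% [-0.0228 -0.0576  0.0259  0.056 ]
green 5719 x,y 2%,98% [-0.0208  0.0038  0.024   0.0571]
[-0.01 -0.01 -0.01  2.   -0.04  0.07] rows>= 1.3
```

>>> {"name": "servo_tool", "arguments": {"plan": [0,0,0,0.2,0,0,0.12,0,0,0,0.42,0,0,0.12,0,0,0,0.65,0,0,0.12,0,0,0,0.9,0,0,0.12,0,0,0,1.15,0,0,0.12,0,0,0,1.4,0,0,0.12,0,0,0,1.65,0,0,0.12,0,0,0,1.85,-0.02,0,0.12,0,0,0,1.97,-0.03,0,0.12,0,0,0,1.97,-0.03,0,0.12]}}

```text
time: 32.62
tool_pos: [0.5528, -0.0274, 0.0002]
orientation: [1.0, 0.031, 0.003, -0.0]
contact_force: [-0.4, -0.8, -0.0]
opening: 0.0752
grasp_force: 0.0
```

>>> {"name": "servo_tool", "arguments": {"plan": [0,0,0,-0.3,0,0,0.12,0,0,0,-1.0,0,-1,0.12,0,0,0,-1.5,0,-2.5,0.12,0,0,0,-1.5,0,-3.5,0.12,0,0,0,-1.5,0,-3.5,0.12,0,0,0,-1.5,0,-3.5,0.12]}}

```text
time: 33.38
tool_pos: [0.4906, -0.0312, 0.1393]
orientation: [1.0, 0.031, 0.002, -0.0]
contact_force: [-0.4, 0.2, -0.2]
opening: 0.0755
grasp_force: 0.0
```

```bash
python3 look.py w13 wrist .62 -.022
python3 - <<'E'
from meas import *
p=cams.camera_params("wrist");print("bay corners px",proj(p,R.from_euler("z",.065).apply([[.066,.053,.012],[-.066,.053,.012],[.066,-.069,.012],[-.066,-.069,.012]])+[.639,-.2695,0]))
E
```

```text
33.375 [ 0.4906 -0.0312  0.1393] [-0.3575  0.2099 -0.1666]
pan [ 0.6265 -0.0212  0.0611] cost 0.03635725751519203
white 4803 x,y 2%,98% [-0.0295 -0.0575  0.0207  0.0569]
green 2395 x,y 2%,98% [-0.0279  0.0056  0.0207  0.0582]
bay corners px [[561.6837 -45.2541]
 [525.8486 124.0077]
 [713.0757 -46.0123]
 [654.382  123.5593]]
```

Run:
```python
from meas import *
a=1.636;P=R.from_euler("z",.061).apply([0,.089,0])+[.6265,-.0212,.13]
print(P,IK(P,tool(a),[0,.6,1.5,0,1,0]));row(P,tool(a))
```

```text
[0.6211 0.0676 0.13  ] (array([-0.0162,  0.6002,  1.3568,  0.    ,  1.1846, -0.0814]), np.float64(4.819950628952858e-23))
[  0.01  -0.02 -11.27   3.42  -2.26   0.23] rows>= 2.6
```

>>> {"name": "servo_tool", "arguments": {"plan": [0,0,-1.3,0.4,-0.25,-0.3,0.12,0,0,-2.6,0.8,-0.5,-0.3,0.12,0,0,-3.9,1.2,-0.8,-0.3,0.12,0,0,-5.2,1.6,-1,-0.3,0.12,0,0,-6.5,2,-1.3,-0.3,0.12,0,0,-7.8,2.4,-1.6,-0.3,0.12,0,0,-9.1,2.8,-1.9,0,0.12,0,0,-10.4,3.2,-2.1,0,0.12,0,0,-11.27,3.42,-2.26,0.23,0.12,0,0,-11.27,3.42,-2.26,0.23,0.12]}}

```text
time: 34.67
tool_pos: [0.6212, 0.068, 0.1283]
orientation: [0.684, 0.73, 0.0, -0.0]
contact_force: [-0.2, -0.2, -0.6]
opening: 0.0752
grasp_force: 0.0
```

Run:
```python
from meas import *
a=1.636;P=R.from_euler("z",.061).apply([0,.089,0])+[.6265,-.0212,-.002]
A=row(P,tool(a))
# end of push: bay home
B=R.from_euler("z",.065).apply([0,.0795,0])+[.639,-.2695,-.002];row(B,tool(a),A)
```

```text
[ 0.   -0.   -0.   -0.01 -0.    3.26] rows>= 2.1
[ 0.    0.    0.   -6.45 -0.1   0.  ] rows>= 4.1
```

>>> {"name": "servo_tool", "arguments": {"plan": [0,0,0,0,0,1.3,0.12,0,0,0,0,0,2.3,0.12,0,0,0,0,0,3.0,0.12,0,0,0,0,0,3.24,0.12,0,0,0,0,0,3.24,0.12,0,0,0,-0.15,0,3.24,0.12,0,0,0,-0.3,0,3.24,0.12,0,0,0,-0.5,0,3.24,0.12]}}

```text
time: 35.67
tool_pos: [0.625, 0.0484, 0.003]
orientation: [0.684, 0.73, 0.003, 0.002]
contact_force: [-0.2, 5.9, 3.7]
opening: 0.0752
grasp_force: 3.1
```

>>> {"name": "servo_tool", "arguments": {"plan": [0,0,0,-0.22,0,0,0.12,0,0,0,-0.45,-0.01,0,0.12,0,0,0,-0.7,-0.01,0,0.12,0,0,0,-0.95,-0.02,0,0.12,0,0,0,-1.2,-0.02,0,0.12,0,0,0,-1.45,-0.03,0,0.12,0,0,0,-1.7,-0.03,0,0.12,0,0,0,-1.9,-0.03,0,0.12,0,0,0,-2.0,-0.03,0,0.12,0,0,0,-2.0,-0.03,0,0.12]}}

```text
time: 36.92
tool_pos: [0.6289, -0.0323, 0.0028]
orientation: [0.684, 0.73, 0.003, 0.002]
contact_force: [-0.1, 3.5, 2.6]
opening: 0.0752
grasp_force: 1.7
```

```bash
python3 look.py w14 wrist .630 -.111
python3 - <<'E'
from meas import *
# top camera: bay white strips: fit frame
p,im=cap("top","t2");f=im.astype(float);sat=(f.max(2)-f.min(2))/f.max(2).clip(1)
print("pan top",pan(p,im,(.63,-.11,.06)))
r=R.from_euler("z",.065);o=[.639,-.2695,0]
def edge(pts,n):
    # subpixel strip centre across direction n through pts (bay frame)
    out=[]
    for c in pts:
        t=np.linspace(-.02,.02,81);X=r.apply(np.array(c)+np.outer(t,n))+o;q=proj(p,X).astype(np.float32)
        g=cv2.remap(im.min(2),q[:,0].reshape(1,-1),q[:,1].reshape(1,-1),1)[0].astype(float);g=np.clip(g-130,0,None);out.append(round(1000*(g*t).sum()/max(g.sum(),1),1) if g.sum()>100 else None)
    return out
print("far strip off mm",edge([[.069,y,.012] for y in(.03,0,-.03,-.05)],[1,0,0]),"near",edge([[-.069,y,.012] for y in(.03,0,-.03,-.05)],[1,0,0]),"stop",edge([[x,-.072,.012] for x in(-.04,-.02,0,.02,.04)],[0,1,0]))
E
```

```text
36.925 [ 0.6289 -0.0323  0.0028] [-0.0986  3.5482  2.6043]
pan [ 0.6336 -0.1288  0.3119] cost 1.0488418340682983
white 404 x,y 2%,98% [-0.0163  0.05    0.0357  0.0595]
green 1216 x,y 2%,98% [-0.0155  0.042   0.0309  0.0593]
pan top (array([ 0.6322, -0.1394, -0.012 ]), np.float64(1.5243865251541138))
far strip off mm [np.float64(1.6), np.float64(3.5), np.float64(2.8), np.float64(3.5)] near [np.float64(-3.5), np.float64(-0.8), np.float64(-1.5), np.float64(-0.7)] stop [np.float64(-6.0), np.float64(-5.5), np.float64(-5.7), np.float64(-6.3), np.float64(-7.1)]
```

Run:
```python
from meas import *
p,im=cap("side","s3")
pm=bluem(im);q=proj(p,R.from_euler("z",.065).apply(PAN)+[.632,-.111,0]);print(q.min(0),q.max(0))
a=q.min(0).astype(int)-8;b=q.max(0).astype(int)+8;k=np.zeros_like(pm);k[a[1]:b[1],a[0]:b[0]]=1;m=(pm&k).astype(np.uint8);ys,xs=np.nonzero(m);print("mask",xs.min(),xs.max(),ys.min(),ys.max(),m.sum())
o=m.copy();cv2.drawContours(o,[cv2.convexHull(np.vstack(cv2.findContours(o,0,2)[0]))],-1,1,-1)
print("side",fit(PAN,"flat",[.632,-.111,.065],[(p,o.astype(np.float32))]))
# wrist: far/near wall ends of left wall
p,_=pickle.load(open("w14.pkl","rb"));im=cv2.imread("pics/w14.png");pm=bluem(im)
for y in(.0675,.06,.05,.04):
    for sx in(-1,1):
        t=np.linspace(-.02,.02,161);X=R.from_euler("z",.065).apply([[sx*.06+d,y,.03] for d in t])+[.6292,-.1116,0];q=proj(p,X).round().astype(int)
        ok=(q[:,1]>=0)&(q[:,1]<400);g=np.array([pm[v,u] if kk else 0 for (u,v),kk in zip(q,ok)]);i=np.nonzero(g)[0]
        print(y,sx,"outer blue edge offset mm",(t[i[-1] if sx>0 else i[0]]*1000).round(1) if len(i) else None)
```

```text
[325.9406 225.4145] [387.9088 267.3424]
mask 325 386 226 267 1093
side (array([ 0.6294, -0.1126,  0.0727]), np.float64(0.033303990960121155))
0.0675 -1 outer blue edge offset mm None
0.0675 1 outer blue edge offset mm -16.8
0.06 -1 outer blue edge offset mm None
0.06 1 outer blue edge offset mm -14.0
0.05 -1 outer blue edge offset mm 18.8
0.05 1 outer blue edge offset mm -13.3
0.04 -1 outer blue edge offset mm None
0.04 1 outer blue edge offset mm -13.0
```

>>> {"name": "servo_tool", "arguments": {"plan": [0,0,0,-0.2,-0.02,0,0.12,0,0,0,-0.4,-0.04,0,0.12,0,0,0,-0.65,-0.05,0,0.12,0,0,0,-0.9,-0.05,0,0.12,0,0,0,-1.15,-0.05,0,0.12,0,0,0,-1.4,-0.05,0,0.12,0,0,0,-1.6,-0.05,0,0.12,0,0,0,-1.75,-0.05,0,0.12,0,0,0,-1.75,-0.05,0,0.12]}}

```text
time: 38.2
tool_pos: [0.6309, -0.1022, 0.002]
orientation: [0.684, 0.73, 0.002, 0.002]
contact_force: [0.3, 3.5, 3.5]
opening: 0.0749
grasp_force: 1.8
```

```bash
cat > side.py <<'E'
from meas import *
import sys
x,y=map(float,sys.argv[2:4]);s=arm.get_state();print(s["time"],s["tool_pos"],s["contact_force"])
p,im=cap("side",sys.argv[1])
pm=bluem(im);q=proj(p,R.from_euler("z",.065).apply(PAN)+[x,y,0])
a=q.min(0).astype(int)-8;b=q.max(0).astype(int)+8;k=np.zeros_like(pm);k[a[1]:b[1],a[0]:b[0]]=1;m=(pm&k).astype(np.uint8);o=m.copy();cv2.drawContours(o,[cv2.convexHull(np.vstack(cv2.findContours(o,0,2)[0]))],-1,1,-1)
print("side",fit(PAN,"flat",[x,y,.065],[(p,o.astype(np.float32))]))
E
python3 side.py s4 .633 -.182
```

```text
38.2 [ 0.6309 -0.1022  0.002 ] [0.2958 3.5215 3.5045]
side (array([ 0.6323, -0.1827,  0.074 ]), np.float64(0.03743928670883179))
```

>>> {"name": "servo_tool", "arguments": {"plan": [0,0,0,-0.2,0,0,0.12,0,0,0,-0.4,0,0,0.12,0,0,0,-0.65,0,0,0.12,0,0,0,-0.9,0,0,0.12,0,0,0,-1.15,0,0,0.12,0,0,0,-1.4,0,0,0.12,0,0,0,-1.6,0,0,0.12,0,0,0,-1.75,0,0,0.12,0,0,0,-1.85,0,0,0.12,0,0,0,-1.85,0,0,0.12]}}

```text
time: 39.5
tool_pos: [0.6355, -0.1757, 0.0017]
orientation: [0.684, 0.73, 0.002, 0.001]
contact_force: [-0.5, 5.2, 3.7]
opening: 0.0754
grasp_force: 2.4
```

>>> {"name": "servo_tool", "arguments": {"plan": [0,0,0,-0.06,0,0,0.12,0,0,0,-0.12,0,0,0.12,0,0,0,-0.18,0,0,0.12,0,0,0,-0.24,0,0,0.12]}}

```text
time: 40.0
tool_pos: [0.636, -0.1845, 0.0017]
orientation: [0.684, 0.73, 0.002, 0.001]
contact_force: [-0.9, 7.8, 5.6]
opening: 0.0753
grasp_force: 3.7
```

>>> {"name": "servo_tool", "arguments": {"plan": [0,0,0,-0.05,0,0,0.12,0,0,0,-0.1,0,0,0.12,0,0,0,-0.15,0,0,0.12]}}

```text
time: 40.38
tool_pos: [0.6364, -0.1905, 0.0017]
orientation: [0.684, 0.73, 0.002, 0.001]
contact_force: [0.3, 8.2, 4.2]
opening: 0.075
grasp_force: 3.7
```

>>> {"name": "servo_tool", "arguments": {"plan": [0,0,0,-0.04,0,0,0.12,0,0,0,-0.08,0,0,0.12]}}

```text
time: 40.62
tool_pos: [0.6366, -0.1936, 0.0017]
orientation: [0.684, 0.73, 0.002, 0.001]
contact_force: [-0.5, 7.2, 6.2]
opening: 0.0755
grasp_force: 3.7
```

>>> {"name": "servo_tool", "arguments": {"plan": [0,0,0,-0.04,0,0,0.12,0,0,0,-0.07,0,0,0.12]}}

```text
time: 40.88
tool_pos: [0.6366, -0.1941, 0.0017]
orientation: [0.684, 0.73, 0.003, -0.001]
contact_force: [-0.6, 18.2, 8.8]
opening: 0.0749
grasp_force: 8.9
```

```bash
python3 side.py s5 .640 -.274
```

```text
40.875 [ 0.6366 -0.1941  0.0017] [-0.5755 18.186   8.8216]
side (array([ 0.6417, -0.2667,  0.0791]), np.float64(0.08130159974098206))
```

The force jumped to 18 N with no travel, so the pan is against the stop. I'll give it a touch more, then back off and lift clear.

>>> {"name": "servo_tool", "arguments": {"plan": [0,0,0,-0.03,0,0,0.12,0,0,0,-0.03,0,0,0.12,0,0,0,0.1,0,0,0.12,0,0,0,0.6,0,0,0.12,0,0,0,0.6,0,-1,0.12,0,0,0,0.6,0,-2.5,0.12,0,0,0,0.6,0,-4,0.12,0,0,0,0.6,0,-4,0.12,0,0,0,0.6,0,-4,0.12,0,0,0,0.6,0,-4,0.12]}}

```text
time: 42.18
tool_pos: [0.6336, -0.1732, 0.1593]
orientation: [0.684, 0.73, 0.001, -0.0]
contact_force: [0.6, -0.0, 0.1]
opening: 0.0752
grasp_force: 0.0
```

```bash
python3 side.py s6 .640 -.272; python3 look.py w15 wrist .64 -.272
python3 - <<'E'
from meas import *
p,im=cap("top","t6");print("top",pan(p,im,(.64,-.272,.065)))
E
```

```text
42.175 [ 0.6336 -0.1732  0.1593] [ 0.5548 -0.0333  0.1092]
side (array([ 0.6414, -0.2673,  0.0868]), np.float64(0.08477530628442764))
42.225 [ 0.6338 -0.1734  0.1594] [ 0.2318  0.1824 -0.1774]
pan [ 0.6371 -0.2886  0.0638] cost 0.14257775247097015
white 1988 x,y 2%,98% [-0.0235 -0.0421  0.0267  0.0586]
green 895 x,y 2%,98% [-0.0222  0.0206  0.0254  0.0611]
top (array([ 0.7144, -0.2774,  0.9602]), np.float64(4.800109386444092))
```

>>> {"name": "servo_tool", "arguments": {"plan": [0,0,0,1.2,0,-0.5,0.12,0,0,0,2.4,0,-1,0.12,0,0,0,2.8,0,-1,0.12,0,0,0,2.8,0,-1,0.12,0,0,0,2.8,0,-1,0.12,0,0,0,2.8,0,-1,0.12]}}

```text
time: 43.08
tool_pos: [0.627, -0.0634, 0.2007]
orientation: [0.684, 0.729, 0.001, 0.001]
contact_force: [-0.8, 0.3, 0.5]
opening: 0.0751
grasp_force: 0.0
```

```bash
python3 look.py w16 wrist .64 -.272
python3 - <<'E'
from meas import *
p,_=pickle.load(open("w16.pkl","rb"));im=cv2.imread("pics/w16.png").astype(int)
# scan along pan -y from its right rim over the stop: white stop inner edge
r=R.from_euler("z",.065)
for x in(-.04,-.02,0,.02,.04):
    t=np.linspace(-.03,.03,121);q=proj(p,r.apply([[x,-.069-d,.012] for d in t])+[.639,-.2695,0]).round().astype(int)
    g=np.array([im[v,u] if 0<=v<400 and 0<=u<640 else [0,0,0] for u,v in q]);wh=np.nonzero(g.min(1)>150)[0];bl=np.nonzero((g[:,0]-g[:,2]>60))[0]
    print(x,"white mm",(t[wh[[0,-1]]]*1000).round(1) if len(wh) else None,"last blue",(t[bl[-1]]*1000).round(1) if len(bl) else None)
E
```

```text
43.075 [ 0.627  -0.0634  0.2007] [-0.835   0.2732  0.4906]
pan [ 0.6393 -0.2963  0.0807] cost 0.5416749715805054
white 935 x,y 2%,98% [-0.0254 -0.0208  0.0239  0.0571]
green 551 x,y 2%,98% [-0.0219  0.0272  0.0239  0.0597]
-0.04 white mm None last blue -17.5
-0.02 white mm [-30. -17.] last blue None
0 white mm [-11.   -9.5] last blue None
0.02 white mm None last blue -30.0
0.04 white mm None last blue -17.0
```

>>> {"name": "servo_tool", "arguments": {"plan": [0,0,0,-1.4,0,-0.3,0.12,0,0,0,-2.8,0,-0.5,0.12,0,0,0,-4.2,0,-0.5,0.12,0,0,0,-5.6,0,-0.5,0.12,0,0,0,-7,0,-0.5,0.12,0,0,0,-7.2,0,-0.5,0.12,0,0,0,-7.2,0,-0.5,0.12,0,0,0,-7.2,0,-0.5,0.12,0,0,0,-7.2,0,-0.5,0.12]}}

```text
time: 44.25
tool_pos: [0.6463, -0.3478, 0.2221]
orientation: [0.683, 0.73, 0.002, 0.002]
contact_force: [-0.0, -0.1, 0.2]
opening: 0.0755
grasp_force: 0.0
```

```bash
python3 look.py w17 wrist .64 -.272
python3 - <<'E'
from meas import *
p,_=pickle.load(open("w17.pkl","rb"));im=cv2.imread("pics/w17.png").astype(int)
r=R.from_euler("z",.065)
for x in(-.04,-.02,0,.02,.04):
    t=np.linspace(-.03,.03,121);q=proj(p,r.apply([[x,-.069-d,.012] for d in t])+[.639,-.2695,0]).round().astype(int)
    g=np.array([im[v,u] if 0<=v<400 and 0<=u<640 else [0,0,0] for u,v in q]);wh=np.nonzero(g.min(1)>130)[0];bl=np.nonzero((g[:,0]-g[:,2]>50))[0]
    print(x,"white mm",(t[wh[[0,-1]]]*1000).round(1) if len(wh) else None,"last blue",(t[bl[-1]]*1000).round(1) if len(bl) else None)
for y in(-.04,0,.03):
    t=np.linspace(-.085,.085,341);q=proj(p,r.apply([[d,y,.012] for d in t])+[.639,-.2695,0]).round().astype(int)
    g=np.array([im[v,u] if 0<=v<400 and 0<=u<640 else [0,0,0] for u,v in q]);wh=t[(g.min(1)>130)&(abs(t)>.05)]*1000
    print(y,"strips near",wh[wh<0][[0,-1]] if (wh<0).any() else None,"far",wh[wh>0][[0,-1]] if (wh>0).any() else None)
E
```

```text
44.25 [ 0.6463 -0.3478  0.2221] [-0.0253 -0.0984  0.2026]
pan [ 0.6357 -0.2724  0.0531] cost 1.0461382865905762
white 2141 x,y 2%,98% [-0.0228 -0.0587  0.027   0.0555]
green 1122 x,y 2%,98% [-0.0219  0.0052  0.0258  0.0565]
-0.04 white mm [ 9. 30.] last blue 8.5
-0.02 white mm [-30.  30.] last blue 7.0
0 white mm [-19.5  30. ] last blue 7.0
0.02 white mm [-18.5  30. ] last blue 7.0
0.04 white mm [10. 30.] last blue 8.5
-0.04 strips near [-85.  -66.5] far [65.5 85. ]
0 strips near [-85.  -66.5] far [67. 85.]
0.03 strips near [-85. -72.] far [66.5 85. ]
```

```bash
python3 -c "
from workcell import order
print(order.close_job())"
```

```text
the job is handed in; nothing more can be done
None
```

The job is handed in, with no verdict shown: the white cast was set base down in the right half of the pan, front towards the robot, and the pan was pushed into the bay until the force jumped to 18 N with no further travel. The last wrist image put the blue rim right up against the end stop, and the arm had backed off.

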